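# Charge the pick-up kiln: pack the seven-rod cane bundle

### The arm

A 6-joint arm with a two-finger parallel gripper is mounted at the origin on the work surface. World frame = base frame: x ahead of the robot, y to its left, z up, the work surface at z = 0. Lengths are in m, angles in rad, forces in N, time in s.
With the tool pointing down it reaches from about 0.35 to 0.975 m from the base axis. Payload 4.9 kg.
Tool frame: the origin (TCP) lies midway between the tips of the shut fingers; the grasp point (between the pads) lies behind it (manip.grasp_offset is the y of the grasp point in the tool frame, in m); y points along the fingers, z is the direction in which the jaws open and shut, and the axes are right-handed (so a half turn about y gives the same grasp; the last joint's range is limited). The gripper opens to 85 mm and grips with 20 to 120 N. Pads are 22 mm wide; open, the fingers measure 114 mm over their backs; the gripper's body (76 mm by 85 mm) begins 54 mm behind the grasp point. The pads swing forward as they close: fully open they stand 13 mm farther back than shut.
Start: joints at [0.981, 0.053, 1.613, -0, 1.476, -0.119], TCP at [0.283, 0.557, 0.231] pointing down, gripper open.
Joint ranges: [-3.01, 3.01], [-1.01, 2.22], [0.06, 2.58], [-1.02, 4.17], [0.09, 2.62], [-3.14, 3.14]. Speed limits (rad/s): [2.57, 2.57, 3.14, 3.14, 3.14, 3.14].

### API

Orientations are given as a unit quaternion [w, x, y, z].
In Python, from plant import manip gives the robot as it stands. The module is installed in compiled form; this text tells all that it offers.
- The arm moves only by the shell command python3 -m jog 'ROWS'. ROWS is a JSON object of lists of equal length, an entry for each row: "offset": the shift along the world's x, y, z in units of 50 mm (1.0 is 50 mm), a list of three; "angular": the turn, a rotation vector about the world's x, y, z in units of 6 degrees (1.0 is 6 degrees), a list of three; "jaw": the finger opening in mm, from 0 to 85.4. In form: {"offset": [[tx, ty, tz], ...], "angular": [[ax, ay, az], ...], "jaw": [jaw, ...]}. A call has 1 to 12 rows; each row shifts and turns the commanded pose from where the row before left it; what a row does not reach is not made up. A row lasts 1/10 s, in which the tool goes at most 50 mm and 8.59 degrees, less where a joint would pass 70% of its speed; a pose out of reach is approached as far as the arm can. A call is refused whole if a number of a shift passes 1 or a number of a turn 1, either way. A call with a gripper value outside its range is refused whole. The fingers move at their own pace and stop on an object; the grip force is fixed at half the most. Time passes only in rows, so rows that do not move let the fingers close. It gives the time, the measured TCP pose, the force and the opening at its end, in the units of the state.
- manip.state(): the state, without advancing time (a new reading comes with each control period).
- manip.grab_frame(name): name is "scene" or "top" or "wrist"; returns the picture (384x512x3 uint8, blue, green, red); there is no depth.
- manip.camera_model(name): a dict with "fx", "fy", "cx", "cy" (pixels), "rvec" (rotation vector, rad) and "tvec" (3), from world to camera coordinates, as OpenCV has them; the wrist camera has in their place "mount" (4x4, takes a point from camera to tool coordinates, whose origin is the TCP and whose axes are the tool frame's). Camera axes: x right, y down, z forward; pixel columns grow to the right and rows downward; lengths in m; the calibration is good to about 2 mm. A picture is of the moment at which its call begins: read the wrist's pose just before it. camera_model takes no time and is no camera call.
- manip.job_done(): hands the job in, once; it reports no verdict.
The state is a dict: "time": time; "joint_pos": joint angles; "joint_vel": joint speeds; "joint_efforts": joint torques, N m; "tool_pos": TCP position; "tool_rot": TCP orientation; "contact_force": force on the tool from outside, world axes, zero at the start; "ft_torque": the same for the moment, N m; "gripper_width": opening from 0.0 (shut) to 1.0 (fully open).
Only numpy, scipy, OpenCV 4.12 (cv2) and the standard library are available. Lean on these libraries where they do the work, as an engineer would, in place of code of your own. Each camera call takes 0.05 s, during which the arm holds its last target.

### The job

The pick-up kiln stands open on its balance springs: before reaching in under the lid, swing the prop rod up out of its clip until it leans fully home in the hook of the lid's slot bracket. Then finish the cane bundle: pick up the four full-length thick glass rods standing on the bench and stand them in the steel pot with the three that are already there, so that all seven are upright on the pot's floor, one in the middle and six round it. Leave the thin rod, the short offcut and everything else on the bench where it is, and do not bump the lid.

Things in the scene. Friction and masses are not known exactly. Their poses are not given: they have to be found in the camera images.
- kiln: clamshell kiln, fixed: metal jacket, pale brick lining; 300 mm along its x, 360 along its y, rim 140 mm above the bench, walls 45 thick, chamber floor 55 mm above the bench. Origin: centre of its underside. Its +y side (away from the robot, to the left) carries the lid hinge, its -x side the prop rod, its +x side a switch box 50 mm deep
- kiln_lid: kiln lid, fixed open, 63 degrees from shut; 360 mm long, 300 wide, 75 thick. Origin and axes: middle of the kiln's rim plane, as the kiln's. Hinge line at y = +180 mm, z = +5; the brick face rises from it to the free edge at y = +17 mm, z = +326 (plus a handle of 40 mm). No room for an upright gripper over the pot; one leant 30 to 40 degrees, its back towards kiln -y, goes in freely
- prop (a joint): prop rod hinge, rad: 0 = level in its clip, pointing to kiln -y; grows as it swings up about the kiln's x axis; 1.57 = upright; 2.18 = end stop, leaning 35 degrees past upright towards the lid, home in the slot bracket. 0.09 kg on a stiff pivot: it stays where it is left, about 1.5 N at the grip moves it
- prop_pivot (a point): prop rod's pivot: 35 mm out from the kiln's -x face, 145 mm above the bench; axes as the kiln's. The rod turns about the x axis here; from it a bracket runs back to the kiln
- prop_grip (a point): centre of the black ball grip (22 mm thick; pinched from both sides it turns in the fingers, creeping some 6 mm per rad across the pads) on the prop rod (steel, 8 mm thick, 174 long), 139 mm from the pivot along the rod; the point's -y points to the rod's tip. The rod's axis lies 35 mm clear of the kiln's side; the clip, 12 mm long, holds it 95 mm from the pivot
- lid_slot (a point): where the tip of the prop rod rests when home: the corner of an open steel hook (slot bracket) on the lid's edge, 288 mm above the bench; axes as the kiln's
- pot_floor (a point): round steel pot standing fixed in the kiln chamber: bore 98 mm, outside 106 mm (112 at the rolled rim), 75 mm high. This point is the centre of its inner floor (5 mm above its underside, 60 mm above the bench), z up; the rim is 70 mm above it
- rod1_mid (a point): full-length opal-white glass rod, 30 mm thick, 110 mm long, ends rounded off over 3 mm, about 0.18 kg, upright; standing on the bench among the clutter. Point: on its axis, half-way up (55 mm from either end)
- rod2_mid (a point): full-length opal-white glass rod, 30 mm thick, 110 mm long, ends rounded off over 3 mm, about 0.18 kg, upright; standing on the bench among the clutter. Point: on its axis, half-way up (55 mm from either end)
- rod3_mid (a point): full-length opal-white glass rod, 30 mm thick, 110 mm long, ends rounded off over 3 mm, about 0.18 kg, upright; standing on the bench among the clutter. Point: on its axis, half-way up (55 mm from either end)
- rod4_mid (a point): full-length opal-white glass rod, 30 mm thick, 110 mm long, ends rounded off over 3 mm, about 0.18 kg, upright; standing on the bench among the clutter. Point: on its axis, half-way up (55 mm from either end)
- rod5_mid (a point): full-length opal-white glass rod, 30 mm thick, 110 mm long, ends rounded off over 3 mm, about 0.18 kg, upright; already standing in the pot, near the wall; the hexagon follows from where it is. Point: on its axis, half-way up (55 mm from either end)
- rod6_mid (a point): full-length opal-white glass rod, 30 mm thick, 110 mm long, ends rounded off over 3 mm, about 0.18 kg, upright; already standing in the pot, about the middle. Point: on its axis, half-way up (55 mm from either end)
- rod7_mid (a point): full-length opal-white glass rod, 30 mm thick, 110 mm long, ends rounded off over 3 mm, about 0.18 kg, upright; already standing in the pot, near the wall; the hexagon follows from where it is. Point: on its axis, half-way up (55 mm from either end)
- thin_rod_mid (a point): bystander: thin white glass rod, 20 mm thick, 110 mm long, standing on the bench; point: its centre, half-way up
- offcut_mid (a point): bystander: short white glass offcut, 30 mm thick, 45 mm long, standing on the bench; point: its centre, half-way up
- frit_jar_mid (a point): bystander: amber glass jar with black cap, 40 mm thick, 65 mm high, standing on the bench; point: its centre, half-way up
- wax_cake_mid (a point): bystander: yellow-brown round cake of beeswax, 42 mm thick, 27 mm high; point: its centre, half-way up
- jacks: bystander: glassblower's jacks (large steel spring tongs, 290 x 70 mm, 12 mm high) lying flat on the right of the bench; origin: under its middle, its length along x
- tweezers: bystander: steel tweezers, 210 x 32 mm, 9 mm high, lying to the left of the kiln; origin: under its middle, length along x
- paddle: bystander: wooden paddle, 260 mm long, blade 110 x 70 mm, 20 mm high, lying beyond the rods; origin: under its middle, length along x
Mind the look-alikes: they are no part of the job. Leave any pink or purple look-alike of the part that bears rod5_mid alone.

How it is judged:
By the outcome, as a careful person would: the job done as asked, in the order asked, and still so for the second after the job is handed in, with the robot touching nothing.
It also fails if it takes over 72 s, if anything falls off the work surface, if the arm or the gripper's body presses on something with over 40 N, if the wrist force passes 120 N, or if a joint passes its speed limit or range.

## Working session

There is one attempt and no reset: what is moved stays moved. The work goes in short steps, Python scripts to look and compute and a shell command to move; the robot and the scene stay as the last step left them, time stands still between calls to the robot, and variables do not carry over. Pictures are saved under pics/ and viewed, and the job is handed in when it is done.

```bash
mkdir -p pics; cat > h.py <<'E'
import numpy as np, cv2, json
from plant import manip
from scipy.spatial.transform import Rotation as R
E
python3 - <<'E'
from h import *
s=manip.state(); print(s); print(manip.grasp_offset)
for n in ["scene","top","wrist"]:
    print(n,manip.camera_model(n))
    s=manip.state(); print(s['tool_pos'],s['tool_rot'])
    cv2.imwrite(f"pics/{n}0.png",manip.grab_frame(n))
E
```

```text
{'time': 0.0, 'joint_pos': array([ 9.80991044e-01,  5.33603320e-02,  1.61428106e+00,  1.44766482e-05,
        1.47599446e+00, -1.19008284e-01]), 'joint_vel': array([-0.00045777, -0.00031415,  0.00016215, -0.00045366,  0.00144876,
       -0.00089519]), 'joint_efforts': array([ 1.25260012e-03, -3.93703973e+01, -3.70169663e+01, -2.26226683e-05,
        7.34141737e-03, -8.03456970e-06]), 'tool_pos': array([0.2831538 , 0.55648894, 0.23006859]), 'tool_rot': array([-0.68692963,  0.68828106, -0.16517474,  0.1646638 ]), 'contact_force': array([ 0.25896211,  0.27756535, -0.34519224]), 'ft_torque': array([ 0.03737032,  0.03435925, -0.06111328]), 'gripper_width': 0.9992902718672398}
-0.0187
scene {'fx': 425.9771758850123, 'fy': 425.9771758850123, 'cx': 251.36620822399365, 'cy': 187.5521719338146, 'rvec': array([ 2.08611315,  0.59032661, -0.33535547]), 'tvec': array([-0.41118489, -0.01181858,  1.62334529])}
[0.2831538  0.55648894 0.23006859] [-0.68692963  0.68828106 -0.16517474  0.1646638 ]
top {'fx': 442.60293087743923, 'fy': 442.60293087743923, 'cx': 259.99895939685825, 'cy': 187.51484153617034, 'rvec': array([ 2.14767911, -2.16478905,  0.15435297]), 'tvec': array([-0.02766553,  0.54157966,  1.55642375])}
[0.28316935 0.55647152 0.230059  ] [-0.68692124  0.68828919 -0.1651574   0.1646822 ]
wrist {'fx': 337.08944794152586, 'fy': 337.08944794152586, 'cx': 255.48406611279563, 'cy': 196.17643353804797, 'mount': array([[ 1.67186932e-04,  9.53147788e-01,  3.02504987e-01,
        -7.84367174e-02],
       [-1.22968692e-03, -3.02504566e-01,  9.53147142e-01,
        -1.42388121e-01],
       [ 9.99999230e-01, -5.31340173e-04,  1.12149856e-03,
        -2.20060183e-04],
       [ 0.00000000e+00,  0.00000000e+00,  0.00000000e+00,
         1.00000000e+00]])}
[0.28318257 0.55653383 0.23017068] [-0.68698117  0.68822241 -0.1651709   0.16469782]
```

View pics/scene0.png

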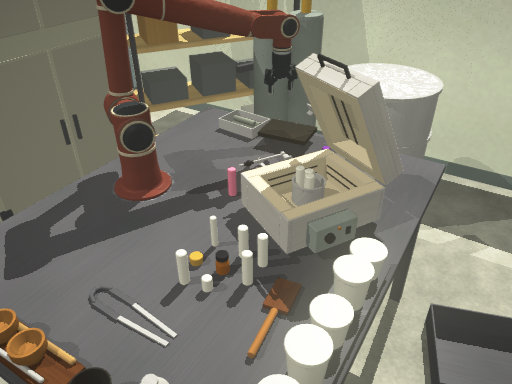

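View pics/top0.png

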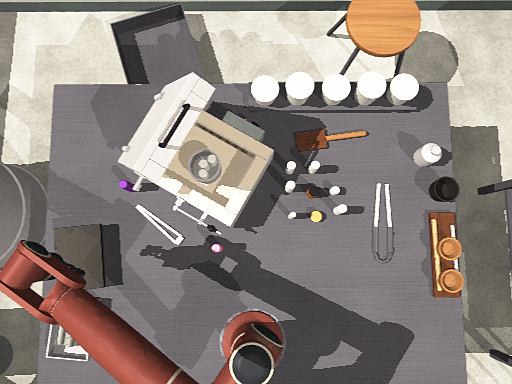

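View pics/wrist0.png

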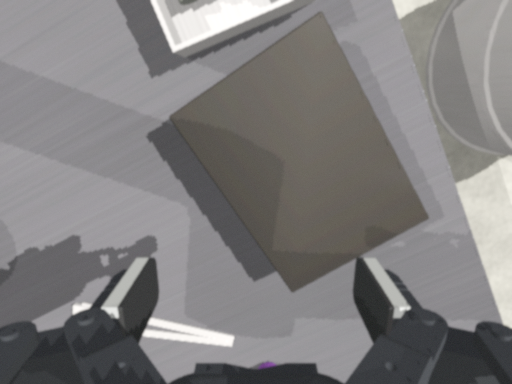

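```bash
python3 - <<'E'
from h import *
t=cv2.imread("pics/top0.png"); s=cv2.imread("pics/scene0.png")
def c(i,x0,y0,x1,y1,k,n): cv2.imwrite(n,cv2.resize(i[y0:y1,x0:x1],None,fx=k,fy=k,interpolation=cv2.INTER_CUBIC))
c(t,110,70,280,260,3,"pics/tA.png"); c(t,270,120,370,230,5,"pics/tB.png")
c(s,150,40,410,300,3*.75,"pics/sA.png"); c(s,160,200,300,300,5,"pics/sB.png"); c(s,220,130,350,230,5,"pics/sC.png")
E
```

```text
(no output)
```

View pics/tA.png

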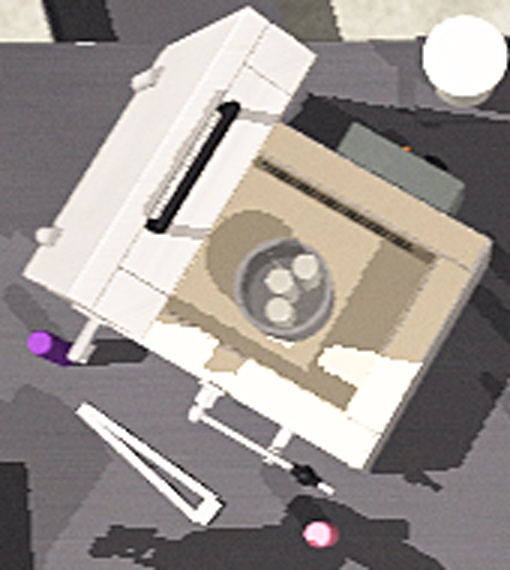

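View pics/tB.png

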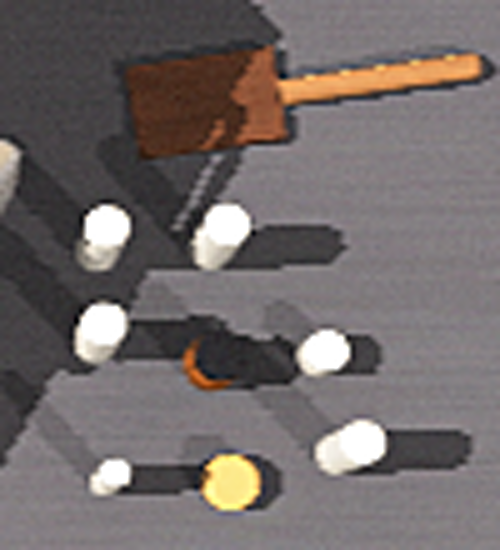

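View pics/sB.png

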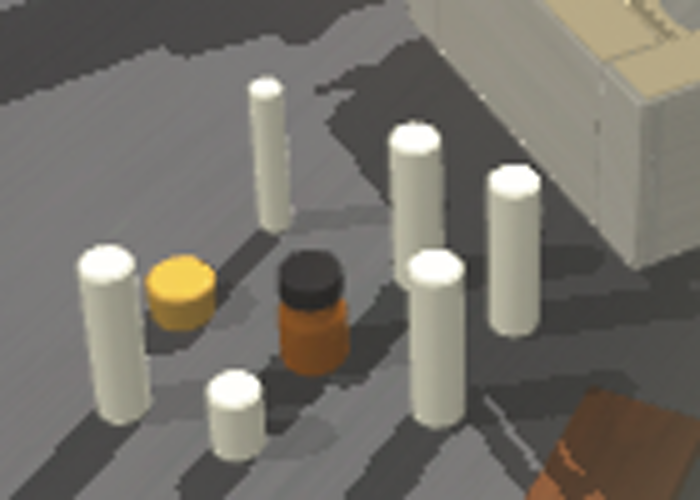

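View pics/sC.png

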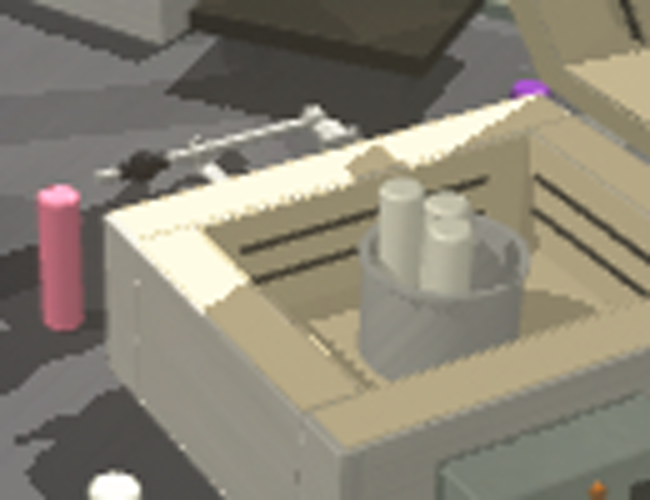

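```bash
cat >> h.py <<'E'
from scipy.optimize import least_squares
def ext(n):
    m=manip.camera_model(n)
    K=np.array([[m['fx'],0,m['cx']],[0,m['fy'],m['cy']],[0,0,1.]])
    if 'rvec' in m: return K,R.from_rotvec(m['rvec']).as_matrix(),np.array(m['tvec'])
    return K,m['mount']
def wristext(pos,q):
    K,M=ext('wrist'); T=np.eye(4); T[:3,:3]=R.from_quat(np.r_[q[1:],q[0]]).as_matrix(); T[:3,3]=pos
    W=np.linalg.inv(T@M); return K,W[:3,:3],W[:3,3]
def proj(P,c):
    K,r,t=c; p=(r@np.atleast_2d(P).T).T+t; u=(K@p.T).T; return u[:,:2]/u[:,2:]
def onz(px,z,c):
    K,r,t=c; d=r.T@np.linalg.inv(K)@np.array([px[0],px[1],1.]); o=-r.T@t
    return o+d*(z-o[2])/d[2]
def tri(obs):
    f=lambda X: np.concatenate([proj(X,c)[0]-p for p,c in obs])
    s=least_squares(f,[.6,.1,.1]); return s.x,np.sqrt(np.mean(s.fun**2))
E
python3 - <<'E'
from h import *
T=ext('top');S=ext('scene')
tA=lambda x,y:np.array([110+x/3,70+y/3]); tB=lambda x,y:np.array([270+x/5,120+y/5])
sB=lambda x,y:np.array([160+x/5,200+y/5]); sC=lambda x,y:np.array([220+x/5,130+y/5])
rods={'A':(tB(108,225),sB(514,182)),'B':(tB(225,223),sB(437,267)),'C':(tB(104,325),sB(415,138)),'D':(tB(363,443),sB(107,264)),'thin':(tB(117,473),sB(266,88))}
for k,(a,b) in rods.items():
    print(k,onz(a,.11,T)[:2].round(4),onz(b,.11,S)[:2].round(4),tri([(a,T),(b,S)]))
print('offcut',onz(tB(325,352),.045,T),onz(sB(236,389),.045,S))
print('jar',onz(tB(220,352),.065,T),onz(sB(311,267),.065,S))
print('wax',onz(tB(231,483),.027,T),onz(sB(182,277),.027,S))
print('ball',tri([(tA(306,475),T),(sC(143,166),S)]))
print('piv',tri([(tA(195,412),T),(sC(313,115),S)]), onz(tA(195,412),.145,T))
for n,a,b in [('c--',tA(365,470),sC(107,215)),('c+-',tA(490,243),sC(345,455))]:
    print(n,onz(a,.14,T),onz(b,.14,S),tri([(a,T),(b,S)]))
print('potrim',onz(tA(285,287),.13,T))
for n,a,b in [('r1',tA(306,268),sC(446,228)),('r2',tA(281,281),sC(446,205)),('r3',tA(281,310),sC(402,188))]:
    print(n,onz(a,.17,T),onz(b,.17,S))
E
```

```text
A [ 0.6092 -0.1412] [ 0.6136 -0.144 ] (array([ 0.6108083 , -0.14079551,  0.10641355]), np.float64(0.21799718983963684))
B [ 0.61   -0.2222] [ 0.6144 -0.2254] (array([ 0.6115801 , -0.22211427,  0.10609744]), np.float64(0.18764419722543976))
C [ 0.5394 -0.1372] [ 0.5451 -0.1396] (array([ 0.54138279, -0.13639148,  0.10613002]), np.float64(0.3435827471214916))
D [ 0.4567 -0.3127] [ 0.463  -0.3144] (array([ 0.45870493, -0.31199616,  0.10610571]), np.float64(0.41507473663819333))
thin [ 0.4375 -0.1442] [ 0.4437 -0.1454] (array([ 0.43956679, -0.1430431 ,  0.10662115]), np.float64(0.4490246153690824))
offcut [ 0.52778762 -0.30040381  0.045     ] [ 0.53426264 -0.30272712  0.045     ]
jar [ 0.52580292 -0.22246121  0.065     ] [ 0.52639177 -0.22010428  0.065     ]
wax [ 0.4357002  -0.23306034  0.027     ] [ 0.44067899 -0.23268651  0.027     ]
ball (array([0.39279325, 0.12983903, 0.14447032]), np.float64(0.29373285848204816))
piv (array([0.46152486, 0.25162696, 0.1467142 ]), np.float64(0.15976018785720766)) [0.46229469 0.25234447 0.145     ]
c-- [0.39687788 0.0642518  0.14      ] [0.40392834 0.06997417 0.14      ] (array([0.40051074, 0.06698304, 0.13988309]), np.float64(0.9634330978524784))
c+- [ 0.6523836  -0.07738986  0.14      ] [ 0.66051184 -0.07936119  0.14      ] (array([ 0.65625491, -0.07576012,  0.13547098]), np.float64(0.6389221780791879))
potrim [0.60517465 0.15555154 0.13      ]
r1 [0.61892597 0.12786755 0.17      ] [0.62336508 0.12495907 0.17      ]
r2 [0.60449321 0.15537878 0.17      ] [0.61121057 0.15046369 0.17      ]
r3 [0.57201679 0.15510343 0.17      ] [0.57751791 0.15531786 0.17      ]
```

View pics/sA.png

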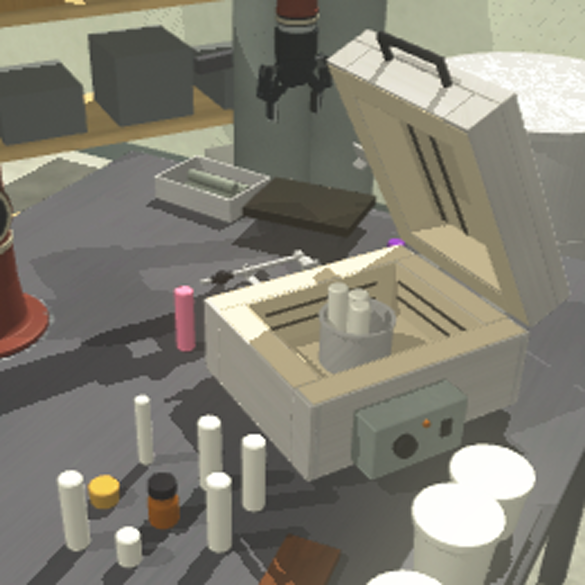

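```bash
cat >> h.py <<'E'
YAW=np.deg2rad(-29.3)
def axes(yaw=None):
    y=YAW if yaw is None else yaw
    return np.array([np.cos(y),np.sin(y),0]),np.array([-np.sin(y),np.cos(y),0])
def ori(lean,yaw=None,s=1):
    xk,yk=axes(yaw); L=np.deg2rad(lean); Y=np.array([0,0,-np.cos(L)])+np.sin(L)*yk; Z=s*xk
    return np.c_[np.cross(Y,Z),Y,Z]
def cur():
    s=manip.state(); q=s['tool_rot']; return s['tool_pos'],R.from_quat(np.r_[q[1:],q[0]]).as_matrix(),s
def plan(pos,rot):
    p,r,s=cur()
    o=(np.array(pos)-p)/.05; a=np.rad2deg(R.from_matrix(rot@r.T).as_rotvec())/6
    print('t',s['time'],'off tot',o.round(3),'ang tot',a.round(3),'F',s['contact_force'].round(1),'w',round(s['gripper_width'],3))
    print(' tcp',p.round(4),'J',s['joint_pos'].round(2))
def lookw(n):
    p,r,s=cur(); c=wristext(s['tool_pos'],s['tool_rot']); im=manip.grab_frame('wrist'); cv2.imwrite(f'pics/{n}.png',im)
    np.savez(f'pics/{n}.npz',K=c[0],r=c[1],t=c[2]); return im,c
def ldw(n):
    d=np.load(f'pics/{n}.npz'); return d['K'],d['r'],d['t']
E
python3 - <<'E'
from h import *
p,r,s=cur(); print(r.round(3))
for sg in (1,-1): print(sg); plan([.393,.13,.25],ori(0,s=sg))
E
```

```text
[[ 0.891 -0.001  0.454]
 [-0.454 -0.001  0.891]
 [-0.    -1.    -0.002]]
1
t 0.15 off tot [ 2.196 -8.532  0.393] ang tot [ 3.0000e-03 -1.6000e-02 -1.5388e+01] F [ 0.5 -0.1  0.4] w 1.0
 tcp [0.2832 0.5566 0.2304] J [ 0.98  0.05  1.61  0.    1.48 -0.12]
-1
t 0.15 off tot [ 2.196 -8.532  0.393] ang tot [1.6000e-02 3.0000e-03 1.4612e+01] F [ 0.5 -0.1  0.4] w 1.0
 tcp [0.2832 0.5566 0.2304] J [ 0.98  0.05  1.61  0.    1.48 -0.12]
```

```bash
python3 -m jog '{"offset":[[0.13,-0.53,0.1],[0.13,-0.53,0.1],[0.13,-0.53,0.1],[0.13,-0.53,0.1],[0.13,-0.53,0.1],[0.13,-0.53,0.1],[0.13,-0.53,0.1],[0.13,-0.53,0.1]],"angular":[[0,0,-0.96],[0,0,-0.96],[0,0,-0.96],[0,0,-0.96],[0,0,-0.96],[0,0,-0.96],[0,0,-0.96],[0,0,-0.96]],"jaw":[60,60,60,60,60,60,60,60]}'; python3 -m jog '{"offset":[[0.13,-0.53,0.1],[0.13,-0.53,0.1],[0.13,-0.53,0.1],[0.13,-0.53,0.1],[0.13,-0.53,0.1],[0.13,-0.53,0.1],[0.13,-0.53,0.1],[0.13,-0.53,0.1],[0,0,0]],"angular":[[0,0,-0.96],[0,0,-0.96],[0,0,-0.96],[0,0,-0.96],[0,0,-0.96],[0,0,-0.96],[0,0,-0.96],[0,0,-0.96],[0,0,0]],"jaw":[60,60,60,60,60,60,60,60,60]}'
python3 - <<'E'
from h import *
plan([.393,.13,.3],ori(0))
lookw('w1')
E
```

```text
time: 0.95
tool_pos: [0.3354, 0.3438, 0.2711]
tool_rot: [-0.567, 0.568, -0.422, 0.422]
contact_force: [0.8, 0.4, -0.0]
gripper_width: 0.702
time: 1.85
tool_pos: [0.3881, 0.1309, 0.3119]
tool_rot: [-0.357, 0.356, -0.61, 0.611]
contact_force: [0.3, -0.6, -0.0]
gripper_width: 0.701
t 1.85 off tot [ 0.097 -0.019 -0.237] ang tot [0.006 0.012 0.021] F [ 0.3 -0.6 -0. ] w 0.701
 tcp [0.3881 0.1309 0.3119] J [ 0.14 -0.53  1.97 -0.    1.7   0.66]
```

View pics/w1.png

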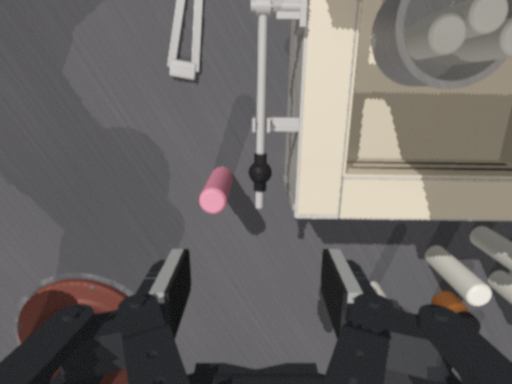

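```bash
python3 - <<'E'
from h import *
T=ext('top');S=ext('scene'); W=ldw('w1')
tA=lambda x,y:np.array([110+x/3,70+y/3]); sC=lambda x,y:np.array([220+x/5,130+y/5])
print('ball',onz((260,173),.145,W),onz(tA(306,475),.145,T),onz(sC(143,166),.145,S),tri([((260,173),W),(tA(306,475),T),(sC(143,166),S)]))
print('clip',onz((261.5,125),.145,W)); print('tip',onz((259.5,206),.145,W))
a=onz((263,10),.145,W);b=onz((259.5,206),.145,W); d=a-b; print('yaw from rod',np.rad2deg(np.arctan2(-d[0],d[1])))
c=onz((296,217),.14,W); print('corner',c)
e0=onz((307,20),.14,W);d=e0-c;print('yaw edge',np.rad2deg(np.arctan2(-d[0],d[1])), e0)
print('pink',tri([((214,200),W),(tA(320,530),T),(sC(58,195),S)]), 'bottom',onz(sC(63,322),0,S), 'wr bottom',onz((225,173),0,W))
E
```

```text
ball [0.39233076 0.1312971  0.145     ] [0.39167782 0.12898396 0.145     ] [0.39433318 0.13010737 0.145     ] (array([0.39221276, 0.13089015, 0.14348021]), np.float64(0.28281269598964054))
clip [0.41518395 0.16940787 0.145     ]
tip [0.37586891 0.10284229 0.145     ]
yaw from rod -30.196999351654366
corner [0.40109441 0.07325675 0.14      ]
yaw edge -30.35967252754498 [0.49047745 0.22585243 0.14      ]
pink (array([0.32998067, 0.12061939, 0.10565021]), np.float64(0.5648656264754627)) bottom [0.32954511 0.11885817 0.        ] wr bottom [0.33507381 0.12354    0.        ]
```

```bash
sed -i 's/-29.3/-30.2/' h.py; python3 -m jog '{"offset":[[0.06,0.01,-0.4],[0,0,-0.8],[0,0,-0.8],[0,0,-0.4],[0,0,0],[0,0,0]],"angular":[[0,0,-0.14],[0,0,0],[0,0,0],[0,0,0],[0,0,0],[0,0,0]],"jaw":[32,32,32,32,32,32]}'
python3 - <<'E'
from h import *
plan([.3918,.1312,.132],ori(0))
lookw('w2')
E
```

```text
time: 2.5
tool_pos: [0.3903, 0.1341, 0.1915]
tool_rot: [0.354, -0.354, 0.612, -0.612]
contact_force: [0.5, 1.0, 1.4]
gripper_width: 0.374
t 2.5 off tot [ 0.03  -0.059 -1.191] ang tot [-0.002 -0.004 -0.054] F [0.5 1.  1.4] w 0.374
 tcp [0.3903 0.1341 0.1915] J [ 0.15 -0.47  2.13  0.    1.49  0.67]
```

View pics/w2.png

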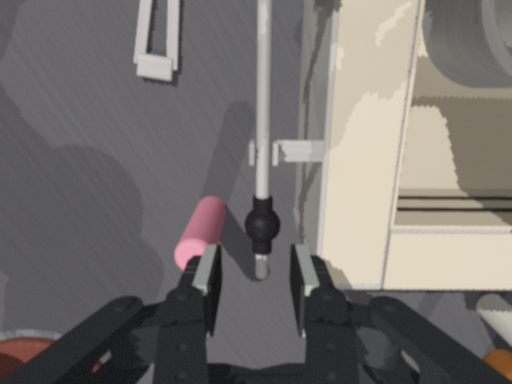

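```bash
python3 - <<'E'
from h import *
W=ldw('w2'); p,r,s=cur()
b=onz((262.5,223),.145,W); pk=onz((193,253),.11,W)
print(b,pk,(r.T@(b-p)).round(4),(r.T@(pk-p)).round(4), (r.T@(onz((262,160),.145,W)-p)).round(4))
print(proj(p,W))
print(onz((262.5,160),.145,W)); d=onz((264,10),.145,W)-onz((261.5,270),.145,W); print(np.rad2deg(np.arctan2(-d[0],d[1])))
plan([b[0],b[1],.132],ori(0))
E
```

```text
[0.39317253 0.13295485 0.145     ] [0.33080705 0.12511068 0.11      ] [0.     0.0477 0.0024] [ 0.038   0.0826 -0.0478] [-0.0385  0.0478  0.0018]
[[259.38922486 261.46744415]]
[0.41215168 0.16646037 0.145     ]
-30.069610226547237
t 2.55 off tot [ 0.042 -0.024 -1.215] ang tot [-0.005  0.018 -0.051] F [-0.1  0.1  0.5] w 0.372
 tcp [0.3911 0.1341 0.1927] J [ 0.15 -0.47  2.13  0.    1.49  0.67]
```

```bash
python3 -m jog '{"offset":[[0.04,-0.03,-0.4],[0,0,-0.4],[0,0,-0.4],[0,0,0],[0,0,0],[0,0,0],[0,0,0]],"angular":[[0,0,0],[0,0,0],[0,0,0],[0,0,0],[0,0,0],[0,0,0],[0,0,0]],"jaw":[32,32,32,32,14,14,14]}'
python3 - <<'E'
from h import *
plan([.3918,.1312,.132],ori(0))
lookw('w3')
E
```

```text
time: 3.25
tool_pos: [0.3936, 0.132, 0.1331]
tool_rot: [-0.355, 0.353, -0.612, 0.613]
contact_force: [-0.3, -1.8, 0.6]
gripper_width: 0.213
t 3.25 off tot [-0.035 -0.016 -0.021] ang tot [ 0.001  0.028 -0.038] F [-0.3 -1.8  0.6] w 0.213
 tcp [0.3936 0.132  0.1331] J [ 0.14 -0.41  2.18 -0.    1.37  0.67]
```

View pics/w3.png

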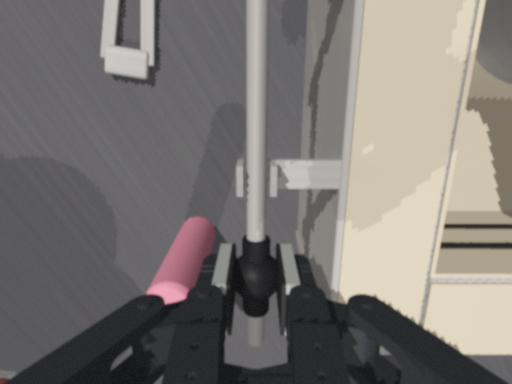

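```bash
python3 - <<'E'
from h import *
xk,yk=axes(); N=24; d=.012
def tcp(k):
    th=np.deg2rad(124.9*k/N); L=np.deg2rad(55*k/N)
    y=-.139*np.cos(th)+d*np.sin(L); z=.139*np.sin(th)-d*np.cos(L)
    return y*yk+np.array([0,0,z])
acc=np.zeros(3)
for k in range(N):
    o=(tcp(k+1)-tcp(0))/.05-acc; o=o.round(2); acc+=o
    print(o.tolist(), end=',\n' if k%8==7 else ',')
print(acc, 55/24/6*xk)
E
```

```text
[0.01, 0.02, 0.25],[0.02, 0.04, 0.25],[0.04, 0.05, 0.25],[0.04, 0.08, 0.24],[0.06, 0.09, 0.23],[0.06, 0.12, 0.23],[0.08, 0.13, 0.21],[0.08, 0.14, 0.2],
[0.09, 0.16, 0.18],[0.11, 0.18, 0.17],[0.1, 0.18, 0.15],[0.12, 0.2, 0.13],[0.12, 0.2, 0.11],[0.12, 0.21, 0.09],[0.13, 0.22, 0.07],[0.13, 0.22, 0.05],
[0.13, 0.23, 0.02],[0.13, 0.22, 0.0],[0.13, 0.23, -0.02],[0.13, 0.22, -0.04],[0.12, 0.21, -0.07],[0.12, 0.21, -0.08],[0.12, 0.2, -0.11],[0.11, 0.19, -0.13],
[2.3  3.95 2.38] [ 0.33010496 -0.19212567  0.        ]
```

```bash
python3 -m jog '{"offset":[[0.01, 0.02, 0.25],[0.02, 0.04, 0.25],[0.04, 0.05, 0.25],[0.04, 0.08, 0.24],[0.06, 0.09, 0.23],[0.06, 0.12, 0.23],[0.08, 0.13, 0.21],[0.08, 0.14, 0.2]],"angular":[[0.33,-0.19,0],[0.33,-0.19,0],[0.33,-0.19,0],[0.33,-0.19,0],[0.33,-0.19,0],[0.33,-0.19,0],[0.33,-0.19,0],[0.33,-0.19,0]],"jaw":[14,14,14,14,14,14,14,14]}'
python3 - <<'E'
from h import *
plan([.3918,.1312,.132],ori(0))
lookw('w4')
E
```

```text
time: 4.1
tool_pos: [0.4125, 0.166, 0.2256]
tool_rot: [0.448, -0.251, 0.661, -0.548]
contact_force: [0.2, -0.8, 0.3]
gripper_width: 0.163
t 4.1 off tot [-0.414 -0.697 -1.871] ang tot [-2.659  1.549 -0.04 ] F [ 0.2 -0.8  0.3] w 0.163
 tcp [0.4125 0.166  0.2256] J [ 0.04 -0.59  2.17  0.27  1.39  0.54]
```

View pics/w4.png

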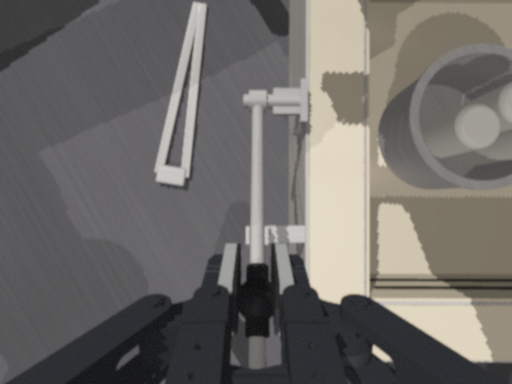

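```bash
python3 -m jog '{"offset":[[0,0,0],[0,0,0]],"angular":[[0,0,0],[0,0,0]],"jaw":[5,5]}'
python3 - <<'E'
from h import *
plan([.3918,.1312,.132],ori(0))
cv2.imwrite('pics/s4.png',cv2.resize(manip.grab_frame('scene')[110:210,210:350],None,fx=5,fy=5,interpolation=cv2.INTER_CUBIC))
lookw('w5')
E
```

```text
time: 4.35
tool_pos: [0.4119, 0.1654, 0.2243]
tool_rot: [0.446, -0.252, 0.661, -0.548]
contact_force: [-0.4, -0.5, 0.1]
gripper_width: 0.057
t 4.35 off tot [-0.402 -0.684 -1.846] ang tot [-2.632  1.523 -0.038] F [-0.4 -0.5  0.1] w 0.057
 tcp [0.4119 0.1654 0.2243] J [ 0.04 -0.59  2.17  0.27  1.39  0.54]
```

View pics/s4.png

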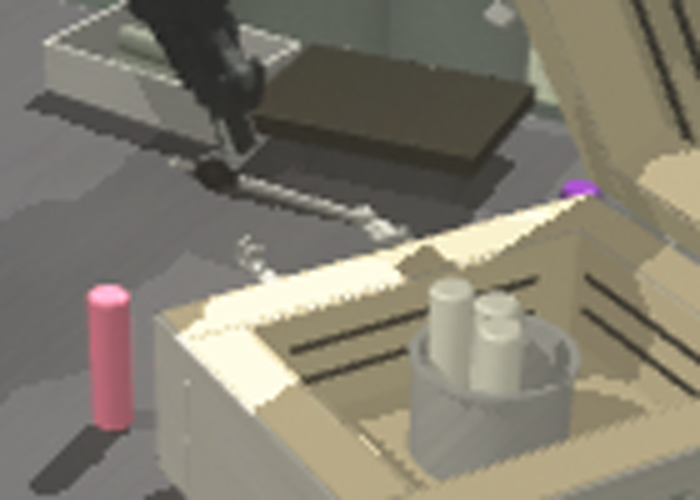

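View pics/w5.png

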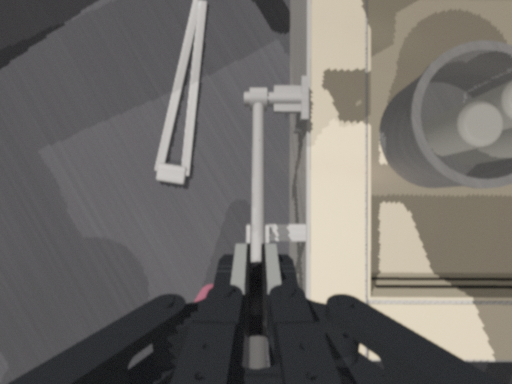

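```bash
python3 - <<'E'
from h import *
S=ext('scene');W=ldw('w5');W4=ldw('w4');xk,yk=axes()
piv=np.r_[ (np.array([.3932,.1328])+.139*yk[:2]),.145]; print('piv',piv, 'proj w5',proj(piv,W))
def inplane(px,c):
    K,r,t=c; d=r.T@np.linalg.inv(K)@np.array([px[0],px[1],1.]); o=-r.T@t
    X=o+d*((piv-o)@xk)/(d@xk); v=X-piv; return X.round(4), round(np.hypot(v@yk,v[2]),4), np.rad2deg(np.arctan2(v[2],-v@yk)).round(1)
print('ball scene',inplane((253,145),S)); print('w5 rod tip?',inplane((258,300),W4))
f=lambda q:(proj(piv+.139*(-np.cos(q[0])*yk+np.sin(q[0])*np.array([0,0,1])),S)[0]-[253,145])
s=least_squares(f,[.6]); print(np.rad2deg(s.x),s.fun)
f=lambda q:(proj(piv+.139*(-np.cos(q[0])*yk+np.sin(q[0])*np.array([0,0,1])),W4)[0]-[257.5,300])
s=least_squares(f,[.6]); print(np.rad2deg(s.x),s.fun)
p,r,_=cur()
for a in (25,30,35,40):
    q=np.deg2rad(a); B=piv+.139*(-np.cos(q)*yk+np.sin(q)*np.array([0,0,1])); print(a,B.round(4),(r.T@(B-p)).round(4))
E
```

```text
piv [0.46311977 0.2529342  0.145     ] proj w5 [[258.15397221  97.66293317]]
ball scene (array([0.4019, 0.1477, 0.209 ]), np.float64(0.1376), np.float64(27.7))
w5 rod tip? (array([0.4041, 0.1516, 0.2315]), np.float64(0.1457), np.float64(36.4))
[27.81841405] [-0.31416128 -0.14169269]
[26.55964999] [0.02246917 0.00102685]
25 [0.3998 0.1441 0.2037] [0.0296 0.0114 0.0003]
30 [0.4026 0.1489 0.2145] [0.0209 0.003  0.0004]
35 [0.4058 0.1545 0.2247] [ 0.0115 -0.0047  0.0004]
40 [0.4096 0.1609 0.2343] [ 0.0015 -0.0116  0.0004]
```

```bash
python3 -m jog '{"offset":[[0,0,0.4],[-0.14,-0.25,0],[-0.15,-0.25,-0.25],[0,0,0],[0,0,0]],"angular":[[0,0,0],[0,0,0],[0,0,0],[0,0,0],[0,0,0]],"jaw":[45,45,45,45,45]}'
python3 - <<'E'
from h import *
plan([.3976,.1403,.2308],ori(18.3))
im,W=lookw('w6')
xk,yk=axes(); p,r,_=cur()
piv=np.r_[ (np.array([.3932,.1328])+.139*yk[:2]),.145]; print(proj(piv,W))
for a in (24,26,28,30):
    q=np.deg2rad(a); B=piv+.139*(-np.cos(q)*yk+np.sin(q)*np.array([0,0,1])); print(a,B.round(4),(r.T@(B-p)).round(4),proj(B,W))
E
```

```text
time: 4.95
tool_pos: [0.3974, 0.1406, 0.2314]
tool_rot: [0.446, -0.252, 0.661, -0.548]
contact_force: [0.1, 0.2, 1.3]
gripper_width: 0.53
t 4.95 off tot [ 0.004 -0.006 -0.012] ang tot [-0.001 -0.012 -0.031] F [0.1 0.2 1.3] w 0.53
 tcp [0.3974 0.1406 0.2314] J [-0.03 -0.66  2.2   0.28  1.45  0.48]
[[258.02501707  61.82481446]]
24 [0.3992 0.1432 0.2015] [0.0067 0.0297 0.0002] [[258.08520048 245.5860359 ]]
26 [0.4003 0.145  0.2059] [0.0034 0.0262 0.0002] [[258.15727284 242.89861043]]
28 [0.4014 0.1469 0.2103] [-0.      0.0227  0.0002] [[258.23258801 239.77945123]]
30 [0.4026 0.1489 0.2145] [-0.0036  0.0195  0.0002] [[258.31118674 236.20511901]]
```

View pics/w6.png

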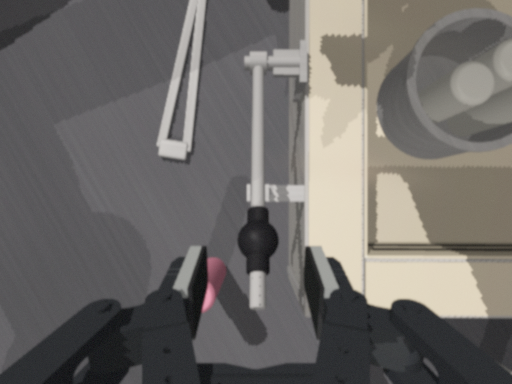

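```bash
python3 -m jog '{"offset":[[0.05,0.08,-0.28],[0.05,0.08,-0.28],[0.04,0.08,-0.28],[0,0,0],[0,0,0],[0,0,0],[0,0,0],[0,0,0]],"angular":[[0,0,0],[0,0,0],[0,0,0],[0,0,0],[0,0,0],[0,0,0],[0,0,0],[0,0,0]],"jaw":[45,45,45,14,14,14,14,14]}'
python3 - <<'E'
from h import *
plan([.3976,.1403,.2308],ori(18.3))
im,W=lookw('w7')
E
```

```text
time: 5.8
tool_pos: [0.4056, 0.1528, 0.1908]
tool_rot: [0.448, -0.251, 0.66, -0.548]
contact_force: [6.2, 2.9, -5.0]
gripper_width: 0.221
t 5.8 off tot [-0.16  -0.25   0.799] ang tot [-0.008  0.029 -0.033] F [ 6.2  2.9 -5. ] w 0.221
 tcp [0.4056 0.1528 0.1908] J [ 0.01 -0.6   2.23  0.28  1.35  0.49]
```

View pics/w7.png

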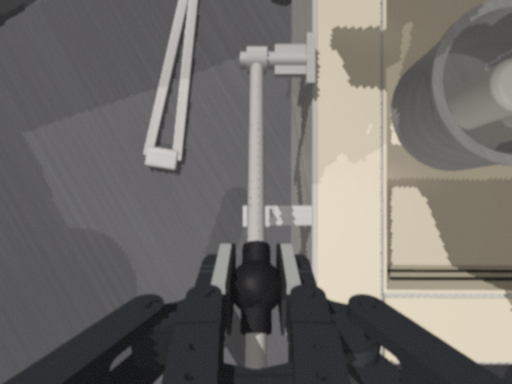

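```bash
python3 -m jog '{"offset":[[0,0,0],[0,0,0]],"angular":[[0,0,0],[0,0,0]],"jaw":[14,14]}'
python3 - <<'E'
from h import *
p,r,s=cur(); print(p,s['gripper_width'],s['contact_force'],r.T@s['contact_force'])
W=ldw('w7'); xk,yk=axes()
piv=np.r_[ (np.array([.3932,.1328])+.139*yk[:2]),.145]; print(proj(piv,W))
for a in (24,26,28,30,32):
    q=np.deg2rad(a); B=piv+.139*(-np.cos(q)*yk+np.sin(q)*np.array([0,0,1])); print(a,B.round(4),(r.T@(B-p)).round(4),proj(B,W))
for y in (0,-.01,-.02,-.03): print(y,[proj(p+r@np.array([0,y,z]),W).round(0) for z in (-.0095,.0095)])
E
```

```text
time: 6.05
tool_pos: [0.4056, 0.1528, 0.1908]
tool_rot: [0.448, -0.251, 0.66, -0.548]
contact_force: [5.7, 2.9, -4.4]
gripper_width: 0.223
[0.40560485 0.15277512 0.19082323] 0.22325975130235287 [ 5.74507305  2.9388838  -4.36025536] [-3.75916947  5.85712699  3.49534512]
[[256.63048692  58.81925528]]
24 [0.3992 0.1432 0.2015] [ 0.0075 -0.0138 -0.0007] [[256.55416125 291.29342654]]
26 [0.4003 0.145  0.2059] [ 0.0042 -0.0173 -0.0007] [[256.63495466 289.20021263]]
28 [0.4014 0.1469 0.2103] [ 0.0007 -0.0207 -0.0007] [[256.72075094 286.56103017]]
30 [0.4026 0.1489 0.2145] [-0.0029 -0.024  -0.0006] [[256.811765   283.33200718]]
32 [0.4038 0.1511 0.2187] [-0.0065 -0.0272 -0.0006] [[256.9082063 279.466802 ]]
0 [array([[238., 261.]]), array([[278., 261.]])]
-0.01 [array([[237., 272.]]), array([[280., 272.]])]
-0.02 [array([[235., 284.]]), array([[281., 284.]])]
-0.03 [array([[234., 298.]]), array([[283., 298.]])]
```

```bash
python3 - <<'E'
from h import *
xk,yk=axes(); N=20; d=.0207
def tcp(k):
    th=np.deg2rad(28+97*k/N); L=np.deg2rad(18.3+41.7*k/N)
    y=-.139*np.cos(th)+d*np.sin(L); z=.139*np.sin(th)-d*np.cos(L)
    return y*yk+np.array([0,0,z])
acc=np.zeros(3)
for k in range(N):
    o=(tcp(k+1)-tcp(0))/.05-acc; o=o.round(2); acc+=o
    print(o.tolist(), end=',\n' if k%10==9 else ',')
print(acc, 41.7/N/6*xk)
E
```

```text
[0.07, 0.12, 0.21],[0.07, 0.12, 0.2],[0.09, 0.15, 0.18],[0.09, 0.15, 0.17],[0.09, 0.17, 0.16],[0.11, 0.18, 0.15],[0.1, 0.18, 0.12],[0.12, 0.2, 0.11],[0.11, 0.2, 0.1],[0.12, 0.2, 0.07],
[0.13, 0.21, 0.05],[0.12, 0.22, 0.04],[0.12, 0.21, 0.02],[0.13, 0.21, -0.01],[0.12, 0.21, -0.02],[0.12, 0.21, -0.04],[0.12, 0.2, -0.06],[0.11, 0.19, -0.08],[0.11, 0.19, -0.1],[0.1, 0.18, -0.11],
[2.15 3.7  1.16] [ 0.30033549 -0.17479943  0.        ]
```

```bash
python3 -m jog '{"offset":[[0.07, 0.12, 0.21],[0.07, 0.12, 0.2],[0.09, 0.15, 0.18],[0.09, 0.15, 0.17],[0.09, 0.17, 0.16],[0.11, 0.18, 0.15],[0.1, 0.18, 0.12],[0.12, 0.2, 0.11],[0.11, 0.2, 0.1],[0.12, 0.2, 0.07]],"angular":[[0.3,-0.175,0],[0.3,-0.175,0],[0.3,-0.175,0],[0.3,-0.175,0],[0.3,-0.175,0],[0.3,-0.175,0],[0.3,-0.175,0],[0.3,-0.175,0],[0.3,-0.175,0],[0.3,-0.175,0]],"jaw":[14,14,14,14,14,14,14,14,14,14]}'
python3 - <<'E'
from h import *
plan([.3976,.1403,.2308],ori(18.3))
im,W=lookw('w8')
cv2.imwrite('pics/s8.png',cv2.resize(manip.grab_frame('scene')[50:210,210:410],None,fx=3.5,fy=3.5,interpolation=cv2.INTER_CUBIC))
E
```

```text
time: 7.05
tool_pos: [0.4537, 0.2364, 0.2656]
tool_rot: [0.54, -0.127, 0.694, -0.459]
contact_force: [-0.6, 0.3, 0.2]
gripper_width: 0.162
t 7.05 off tot [-1.122 -1.923 -0.695] ang tot [-3.009  1.783 -0.044] F [-0.6  0.3  0.2] w 0.162
 tcp [0.4537 0.2364 0.2656] J [ 0.03 -0.6   2.19  0.61  1.22  0.43]
```

View pics/w8.png

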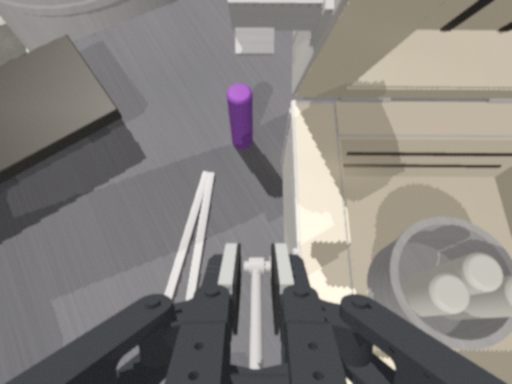

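View pics/s8.png

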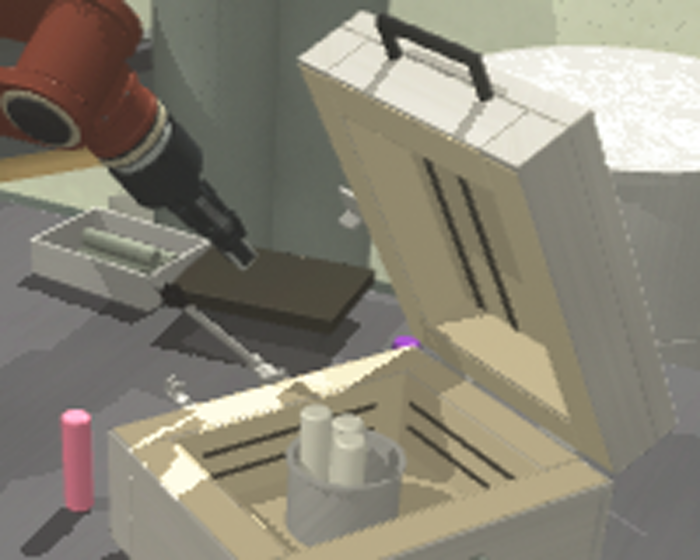

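```bash
cat >> h.py <<'E'
def rodB(a,rad=.139):
    xk,yk=axes(); piv=np.r_[ (np.array([.3932,.1328])+.139*yk[:2]),.145]; q=np.deg2rad(a)
    return piv+rad*(-np.cos(q)*yk+np.sin(q)*np.array([0,0,1]))
E
python3 - <<'E'
from h import *
S=ext('scene')
s=least_squares(lambda q:proj(rodB(q[0]),S)[0]-[260,134.3],[45.]); a=s.x[0]; print(s.x,s.fun)
B=rodB(a); print(B); L=15
for back in (.04,0): 
    rot=ori(L); plan(B+rot[:,1]*(.026-back),rot)
E
```

```text
[45.74243569] [-0.56507022 -0.45050389]
[0.41432381 0.16909434 0.24455316]
t 7.15 off tot [-0.815 -1.407 -0.13 ] ang tot [-3.474  2.039 -0.048] F [ 1.2 -0.2 -0.7] w 0.159
 tcp [0.4533 0.2363 0.2646] J [ 0.03 -0.6   2.19  0.61  1.22  0.43]
t 7.15 off tot [-0.711 -1.228 -0.903] ang tot [-3.474  2.039 -0.048] F [ 1.2 -0.2 -0.7] w 0.159
 tcp [0.4533 0.2363 0.2646] J [ 0.03 -0.6   2.19  0.61  1.22  0.43]
```

```bash
python3 -m jog '{"offset":[[0,0,0.4],[0,0,0.4],[-0.2,-0.35,0],[-0.2,-0.35,0],[-0.2,-0.35,0],[-0.21,-0.35,0],[0,0,-0.45],[0,0,-0.48],[0,0,0],[0,0,0]],"angular":[[0,0,0],[0,0,0],[-0.87,0.51,-0.01],[-0.87,0.51,-0.01],[-0.87,0.51,-0.01],[-0.86,0.51,-0.01],[0,0,0],[0,0,0],[0,0,0],[0,0,0]],"jaw":[50,50,50,50,50,50,50,50,50,50]}'
python3 - <<'E'
from h import *
im,W=lookw('w9')
p,r,s=cur()
for a in (42,44,46,48,50):
    B=rodB(a); print(a,B.round(4),(r.T@(B-p)).round(4),proj(B,W))
E
```

```text
time: 8.15
tool_pos: [0.4127, 0.1659, 0.258]
tool_rot: [0.429, -0.269, 0.654, -0.562]
contact_force: [-1.1, 0.2, 1.2]
gripper_width: 0.589
42 [0.4112 0.1637 0.238 ] [ 0.0082  0.0193 -0.0005] [[257.26681374 257.04307385]]
44 [0.4128 0.1665 0.2416] [ 0.0041  0.0167 -0.0005] [[257.30268586 252.26466262]]
46 [0.4145 0.1695 0.245 ] [-0.0001  0.0143 -0.0005] [[257.33856203 246.9987296 ]]
48 [0.4163 0.1725 0.2483] [-0.0044  0.012  -0.0005] [[257.37432427 241.23157046]]
50 [0.4182 0.1757 0.2515] [-0.0087  0.0099 -0.0005] [[257.40984332 234.95135996]]
```

View pics/w9.png

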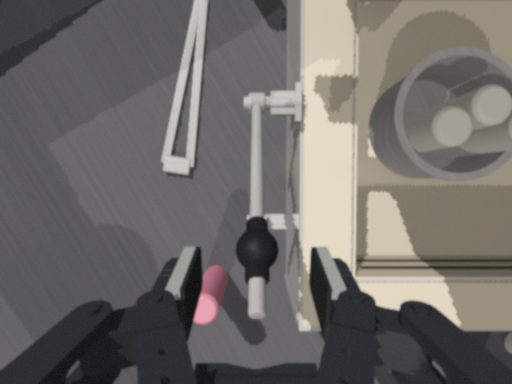

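```bash
python3 -m jog '{"offset":[[0.04,0.06,-0.27],[0.04,0.06,-0.27],[0.03,0.06,-0.27],[0,0,0],[0,0,0],[0,0,0],[0,0,0]],"angular":[[0,0,0],[0,0,0],[0,0,0],[0,0,0],[0,0,0],[0,0,0],[0,0,0]],"jaw":[50,50,50,0,0,0,0]}'
python3 - <<'E'
from h import *
p,r,s=cur(); print(p,s['gripper_width'],s['contact_force'])
print((r.T@(rodB(45.3)-p)).round(4))
xk,yk=axes(); N=20; T0,T1,L0,L1=45.3,125,15,60; d=-(r.T@(rodB(45.3)-p))[1]
def tcp(k):
    th=np.deg2rad(T0+(T1-T0)*k/N); L=np.deg2rad(L0+(L1-L0)*k/N)
    y=-.139*np.cos(th)+d*np.sin(L); z=.139*np.sin(th)-d*np.cos(L)
    return y*yk+np.array([0,0,z])
acc=np.zeros(3)
for k in range(N):
    o=(tcp(k+1)-tcp(0))/.05-acc; o=o.round(2); acc+=o
    print(o.tolist(), end=',\n' if k%5==4 else ',')
print(acc, (L1-L0)/N/6*xk)
lookw('w10')
E
```

```text
time: 8.9
tool_pos: [0.4185, 0.175, 0.2159]
tool_rot: [0.429, -0.269, 0.654, -0.562]
contact_force: [5.5, 1.6, -6.3]
gripper_width: 0.223
[0.41851891 0.17497853 0.21594641] 0.22288062613609252 [ 5.47654248  1.5544895  -6.33860236]
[ 0.0005 -0.029  -0.0007]
[0.08, 0.14, 0.14],[0.09, 0.15, 0.13],[0.09, 0.16, 0.11],[0.09, 0.16, 0.11],[0.1, 0.17, 0.1],
[0.1, 0.17, 0.08],[0.1, 0.17, 0.08],[0.11, 0.18, 0.06],[0.1, 0.18, 0.05],[0.11, 0.18, 0.03],
[0.1, 0.18, 0.03],[0.11, 0.19, 0.01],[0.1, 0.18, -0.0],[0.11, 0.18, -0.02],[0.1, 0.17, -0.02],
[0.1, 0.17, -0.04],[0.1, 0.17, -0.05],[0.09, 0.17, -0.07],[0.1, 0.15, -0.07],[0.08, 0.15, -0.09],
[1.96 3.37 0.57] [ 0.32410305 -0.18863248  0.        ]
```

View pics/w10.png

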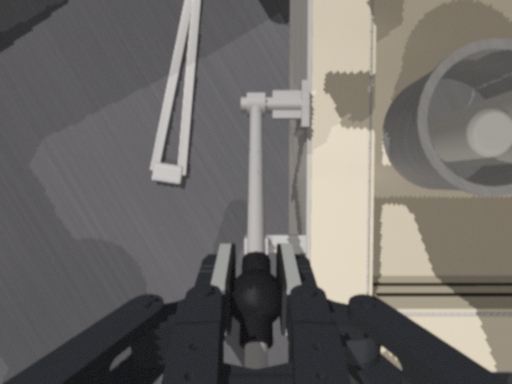

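```bash
python3 -m jog '{"offset":[[0.08, 0.14, 0.14],[0.09, 0.15, 0.13],[0.09, 0.16, 0.11]],"angular":[[0.32,-0.19,0],[0.32,-0.19,0],[0.32,-0.19,0]],"jaw":[0,0,0]}'; python3 -m jog '{"offset":[[0.09, 0.16, 0.11],[0.1, 0.17, 0.1]],"angular":[[0.32,-0.19,0],[0.32,-0.19,0]],"jaw":[0,0]}'

```

```text
time: 9.25
tool_pos: [0.4313, 0.1967, 0.2354]
tool_rot: [0.461, -0.231, 0.668, -0.537]
contact_force: [2.1, -3.0, -2.3]
gripper_width: 0.222
time: 9.45
tool_pos: [0.4409, 0.2132, 0.2461]
tool_rot: [0.482, -0.204, 0.676, -0.519]
contact_force: [0.6, -4.0, -2.2]
gripper_width: 0.223
```

Holding; continue.

```bash
python3 -m jog '{"offset":[[0.1, 0.17, 0.08],[0.1, 0.17, 0.08],[0.11, 0.18, 0.06],[0.1, 0.18, 0.05],[0.11, 0.18, 0.03]],"angular":[[0.32,-0.19,0],[0.32,-0.19,0],[0.32,-0.19,0],[0.32,-0.19,0],[0.32,-0.19,0]],"jaw":[0,0,0,0,0]}'
python3 - <<'E'
from h import *
lookw('w11'); p,r,s=cur(); print(p,s['joint_pos'].round(2))
cv2.imwrite('pics/s11.png',cv2.resize(manip.grab_frame('scene')[50:210,210:410],None,fx=3.5,fy=3.5,interpolation=cv2.INTER_CUBIC))
E
```

```text
time: 9.95
tool_pos: [0.4671, 0.2583, 0.2623]
tool_rot: [0.531, -0.137, 0.692, -0.468]
contact_force: [-0.2, 0.8, 0.3]
gripper_width: -0.002
[0.46692205 0.25867647 0.26146049] [ 0.1  -0.53  2.14  0.56  1.17  0.49]
```

View pics/w11.png

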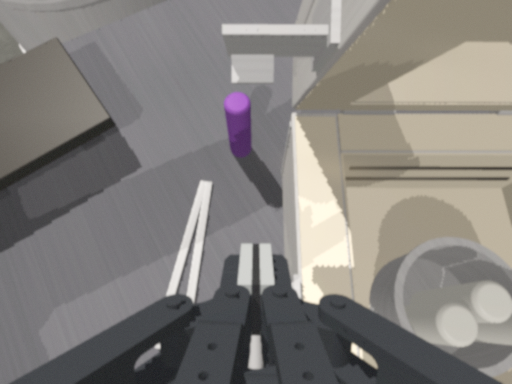

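View pics/s11.png

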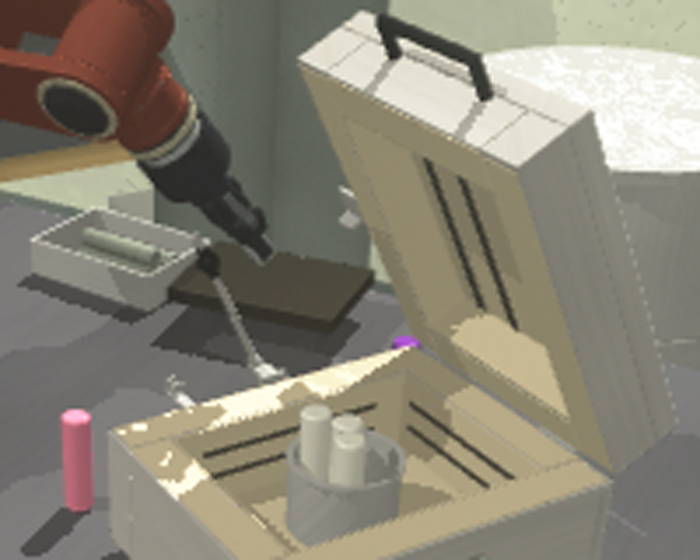

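```bash
cat >> h.py <<'E'
def pushtcp(a,L,rad=.10,gap=0.0):
    # returns TCP world so the tip rectangle's foremost corner is gap short of rod's back face
    xk,yk=axes(); q=np.deg2rad(a); l=np.deg2rad(L)
    u=np.array([-np.cos(q),np.sin(q)]); t=np.array([np.sin(q),np.cos(q)])
    xt=np.array([-np.cos(l),-np.sin(l)])
    m=max((.011*sg*xt)@t for sg in(1,-1))
    v=rad*u+(-.004-gap-m)*t
    piv=rodB(0,0); return piv+v[0]*yk+np.array([0,0,v[1]])
E
python3 - <<'E'
from h import *
S=ext('scene')
s=least_squares(lambda q:proj(rodB(q[0]),S)[0]-[269.1,124.3],[65.]); a=s.x[0]; print(s.x,s.fun)
g=pushtcp(a,60,gap=.02); print(g); plan(g,ori(60))
E
```

```text
[64.52112544] [0.08936865 0.12114352]
[0.42646706 0.18995853 0.22105137]
t 10.05 off tot [-0.8   -1.363 -0.8  ] ang tot [ 3.28  -1.886  0.006] F [-1.1 -0.8 -0.5] w 0.003
 tcp [0.4665 0.2581 0.261 ] J [ 0.1  -0.53  2.14  0.56  1.17  0.49]
```

```bash
python3 -m jog '{"offset":[[0,0,0.7],[0,0,0.7],[-0.33,-0.56,0],[-0.33,-0.56,0],[-0.32,-0.56,0],[-0.32,-0.55,0],[0,0,-0.8],[0,0,-0.8],[0,0,-0.6],[0.25,0.43,0],[0.25,0.44,0],[0,0,0]],"angular":[[0,0,0],[0,0,0],[0.82,-0.47,0],[0.82,-0.47,0],[0.82,-0.47,0],[0.82,-0.47,0],[0,0,0],[0,0,0],[0,0,0],[0,0,0],[0,0,0],[0,0,0]],"jaw":[0,0,0,0,0,0,0,0,0,0,0,0]}'
python3 - <<'E'
from h import *
p,r,s=cur(); plan(pushtcp(64.5,60,gap=0.02),ori(60))
im,W=lookw('w12'); print(proj(rodB(64.5),W),proj(rodB(64.5,.174),W),proj(rodB(0,0),W))
cv2.imwrite('pics/s12.png',cv2.resize(manip.grab_frame('scene')[50:210,210:410],None,fx=3.5,fy=3.5,interpolation=cv2.INTER_CUBIC))
E
```

```text
time: 11.25
tool_pos: [0.4261, 0.1917, 0.2211]
tool_rot: [0.612, -0.0, 0.708, -0.354]
contact_force: [-0.4, -0.8, -0.1]
gripper_width: -0.003
t 11.25 off tot [ 0.006 -0.035 -0.002] ang tot [ 0.002 -0.014 -0.032] F [-0.4 -0.8 -0.1] w -0.003
 tcp [0.4261 0.1917 0.2211] J [-0.3  -0.75  2.48  1.07  1.3  -0.02]
[[261.4563179  166.36710717]] [[263.32150166 120.70319804]] [[258.72412775 233.25729002]]
```

View pics/w12.png

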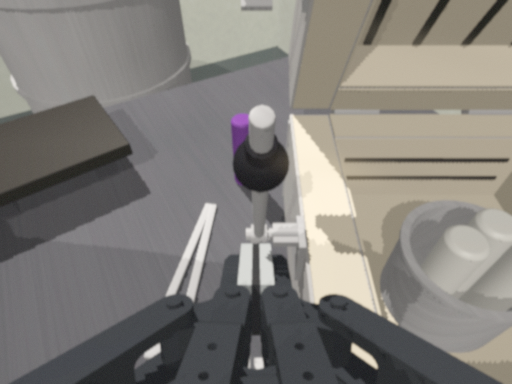

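View pics/s12.png

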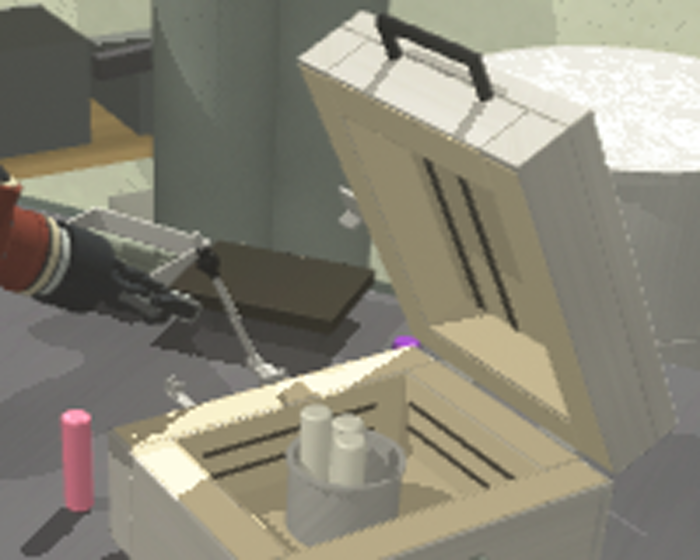

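```bash
python3 - <<'E'
from h import *
p,r,s=cur(); acc=np.zeros(3); base=pushtcp(64.5,60,gap=.02)
seq=[64.5,68,72,76,80,84,88,92,96,100,104,108,111,114,117,120,122]
for i,a in enumerate(seq):
    o=((pushtcp(a,60)-base)/.05-acc).round(2); acc+=o; print(a,o.tolist())
E
```

```text
64.5 [0.18, 0.31, 0.17]
68 [0.06, 0.1, 0.07]
72 [0.07, 0.12, 0.07]
76 [0.07, 0.12, 0.05]
80 [0.07, 0.12, 0.05]
84 [0.07, 0.13, 0.04]
88 [0.08, 0.13, 0.02]
92 [0.08, 0.13, 0.01]
96 [0.07, 0.14, 0.01]
100 [0.08, 0.13, -0.01]
104 [0.08, 0.13, -0.03]
108 [0.07, 0.13, -0.03]
111 [0.06, 0.1, -0.03]
114 [0.06, 0.09, -0.04]
117 [0.05, 0.09, -0.05]
120 [0.05, 0.09, -0.05]
122 [0.03, 0.05, -0.03]
```

```bash
python3 -m jog '{"offset":[[0.18,0.31,0.17],[0.06,0.1,0.07],[0.07,0.12,0.07],[0.07,0.12,0.05],[0.07,0.12,0.05],[0.07,0.13,0.04],[0.08,0.13,0.02],[0.08,0.13,0.01],[0.07,0.14,0.01]],"angular":[[0,0,0],[0,0,0],[0,0,0],[0,0,0],[0,0,0],[0,0,0],[0,0,0],[0,0,0],[0,0,0]],"jaw":[0,0,0,0,0,0,0,0,0]}'
python3 - <<'E'
from h import *
im,W=lookw('w13'); 
for a in (90,95,100): print(proj(rodB(a),W),proj(rodB(a,.174),W))
cv2.imwrite('pics/s13.png',cv2.resize(manip.grab_frame('scene')[50:210,210:410],None,fx=3.5,fy=3.5,interpolation=cv2.INTER_CUBIC))
E
```

```text
time: 12.25
tool_pos: [0.4643, 0.2556, 0.2452]
tool_rot: [0.611, 0.001, 0.707, -0.355]
contact_force: [0.3, -1.0, 0.2]
gripper_width: -0.003
[[259.43353934 212.72763502]] [[260.41194168 139.39768343]]
[[259.15966159 190.63210026]] [[259.90529151 112.90908361]]
[[258.90169896 173.05120605]] [[259.45819104  94.37332828]]
```

View pics/w13.png

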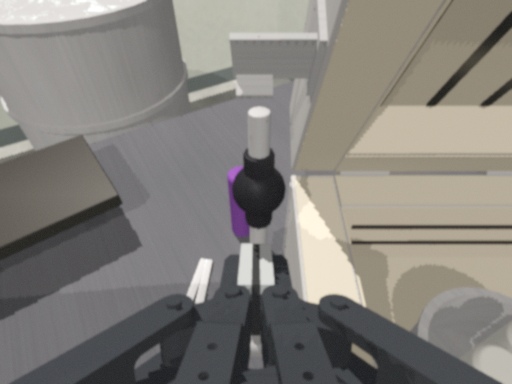

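View pics/s13.png

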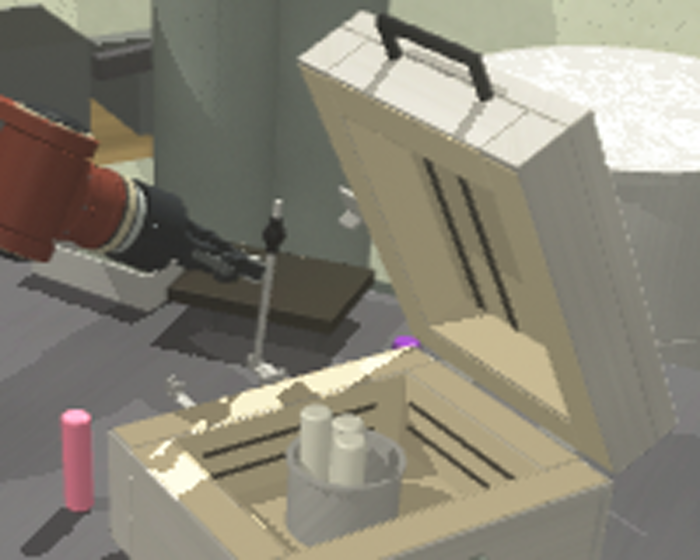

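Works well: the rod is just past upright (ball at w13 (259,189)). Continue.

```bash
python3 -m jog '{"offset":[[0.08,0.13,-0.01],[0.08,0.13,-0.03],[0.07,0.13,-0.03],[0.06,0.1,-0.03],[0.06,0.09,-0.04],[0.05,0.09,-0.05],[0.05,0.09,-0.05]],"angular":[[0,0,0],[0,0,0],[0,0,0],[0,0,0],[0,0,0],[0,0,0],[0,0,0]],"jaw":[0,0,0,0,0,0,0]}'; python3 -m jog '{"offset":[[0.03,0.05,-0.03],[0.02,0.04,-0.02],[0,0,0]],"angular":[[0,0,0],[0,0,0],[0,0,0]],"jaw":[0,0,0]}'
python3 - <<'E'
from h import *
im,W=lookw('w14'); print(cur()[0],pushtcp(122,60),pushtcp(125,60))
for a in (115,120,125): print(proj(rodB(a),W),proj(rodB(a,.174),W))
E
```

```text
time: 13.05
tool_pos: [0.4867, 0.2934, 0.2331]
tool_rot: [0.611, 0.001, 0.707, -0.355]
contact_force: [-1.1, -0.2, 0.4]
gripper_width: 0.0
time: 13.35
tool_pos: [0.489, 0.2977, 0.2306]
tool_rot: [0.611, 0.001, 0.707, -0.355]
contact_force: [-0.4, 0.2, -0.2]
gripper_width: 0.003
[0.4889773  0.29757287 0.23074826] [0.48790566 0.29552062 0.23212792] [0.48992857 0.29899633 0.22975941]
[[258.68986146 190.92302522]] [[258.99415917 100.13992629]]
[[258.41897484 181.73104663]] [[258.59651078  97.32135304]]
[[258.183263   176.07964015]] [[258.26913337  98.15270925]]
```

View pics/w14.png

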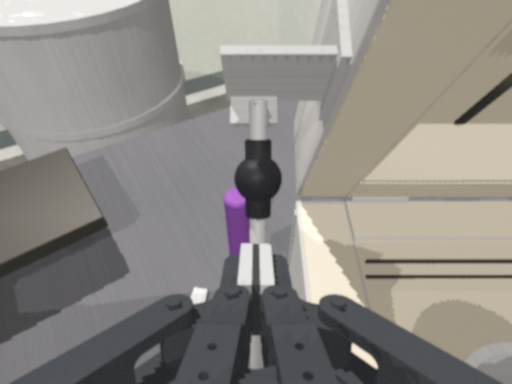

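```bash
python3 -m jog '{"offset":[[0.015,0.03,-0.02],[0.015,0.03,-0.02],[0,0,0]],"angular":[[0,0,0],[0,0,0],[0,0,0]],"jaw":[0,0,0]}';python3 -m jog '{"offset":[[0.015,0.03,-0.02],[0,0,0]],"angular":[[0,0,0],[0,0,0]],"jaw":[0,0]}'
```

```text
time: 13.7
tool_pos: [0.4905, 0.2996, 0.2295]
tool_rot: [0.612, 0.001, 0.707, -0.355]
contact_force: [-16.7, -21.7, 10.0]
gripper_width: -0.001
time: 13.9
tool_pos: [0.491, 0.3002, 0.2292]
tool_rot: [0.613, -0.0, 0.706, -0.355]
contact_force: [-36.2, -45.8, 22.9]
gripper_width: 0.0
```

```bash
python3 -m jog '{"offset":[[-0.08,-0.14,0.06],[-0.25,-0.43,0.1],[-0.4,-0.7,0.2],[0,0,0]],"angular":[[0,0,0],[0,0,0],[0,0,0],[0,0,0]],"jaw":[0,0,0,0]}'
python3 - <<'E'
from h import *
im,W=lookw('w15'); S=ext('scene');print(cur()[0])
for a in (115,120,125): print(proj(rodB(a),W),proj(rodB(a,.174),W),proj(rodB(a),S),proj(rodB(a,.174),S))
cv2.imwrite('pics/s15.png',cv2.resize(manip.grab_frame('scene')[70:190,230:370],None,fx=5,fy=5,interpolation=cv2.INTER_CUBIC))
E
```

```text
time: 14.3
tool_pos: [0.4555, 0.2356, 0.2479]
tool_rot: [0.612, 0.004, 0.706, -0.357]
contact_force: [0.2, 0.4, 0.4]
gripper_width: 0.001
[0.45559095 0.23676432 0.24729177]
[[253.2133782  122.91196418]] [[253.17159891  57.38070256]] [[299.03116493 117.1835929 ]] [[303.12671526 107.71682678]]
[[253.18134665 120.21587446]] [[253.13240529  58.60609903]] [[301.56180995 118.06121544]] [[306.2905932 108.8810243]]
[[253.15404363 119.47847551]] [[253.10042006  61.947293  ]] [[303.92610896 119.20436923]] [[309.23602956 110.37813542]]
```

View pics/w15.png

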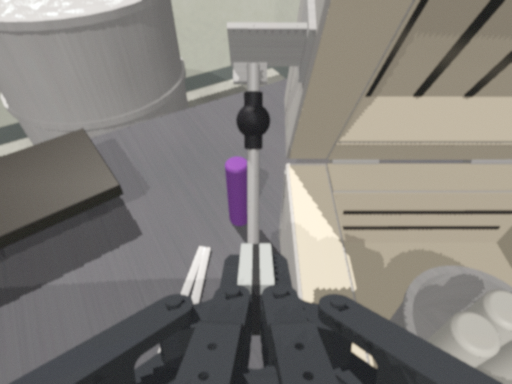

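View pics/s15.png

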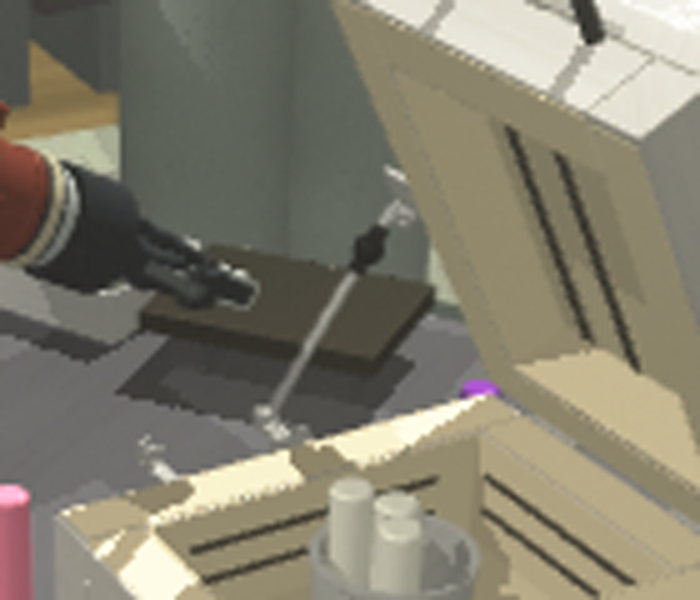

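```bash
python3 - <<'E'
from h import *
plan([.592,.128,.29],ori(35))
E
```

```text
t 14.4 off tot [ 2.734 -2.194  0.868] ang tot [-3.597  2.115  0.028] F [-0.6 -0.3  0.3] w 0.001
 tcp [0.4553 0.2377 0.2466] J [-0.14 -0.66  2.39  1.07  1.15  0.06]
```

```bash
python3 -m jog '{"offset":[[-0.1,-0.17,0.4],[0.3,-0.3,0.4],[0.5,-0.34,0.07],[0.5,-0.34,0],[0.5,-0.34,0],[0.5,-0.34,0],[0.53,-0.36,0],[0,0,0],[0,0,0]],"angular":[[0,0,0],[-0.6,0.35,0],[-0.6,0.35,0],[-0.6,0.35,0],[-0.6,0.35,0],[-0.6,0.35,0],[-0.6,0.35,0],[0,0,0],[0,0,0]],"jaw":[50,50,50,50,50,50,50,50,50]}'
python3 - <<'E'
from h import *
plan([.592,.128,.29],ori(35))
im,W=lookw('w16')
E
```

```text
time: 15.3
tool_pos: [0.5915, 0.1304, 0.2879]
tool_rot: [0.52, -0.153, 0.692, -0.478]
contact_force: [-1.3, -0.0, 0.4]
gripper_width: 0.585
t 15.3 off tot [ 0.01  -0.048  0.042] ang tot [-0.012 -0.032 -0.01 ] F [-1.3 -0.   0.4] w 0.585
 tcp [0.5915 0.1304 0.2879] J [-0.16 -0.23  1.86  0.59  1.31  0.27]
```

View pics/w16.png

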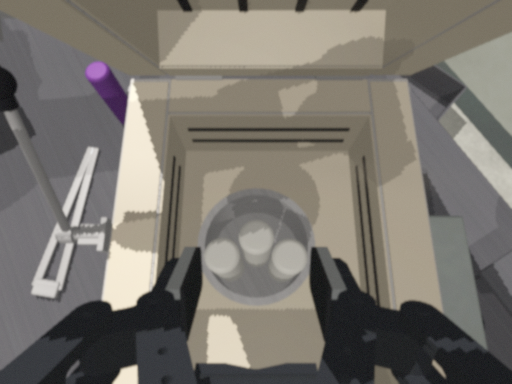

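```bash
python3 - <<'E'
from h import *
im=cv2.imread('pics/w16.png'); cv2.imwrite('pics/w16c.png',cv2.resize(im[175:320,190:325],None,fx=5,fy=5,interpolation=cv2.INTER_CUBIC))
E
```

```text
(no output)
```

View pics/w16c.png

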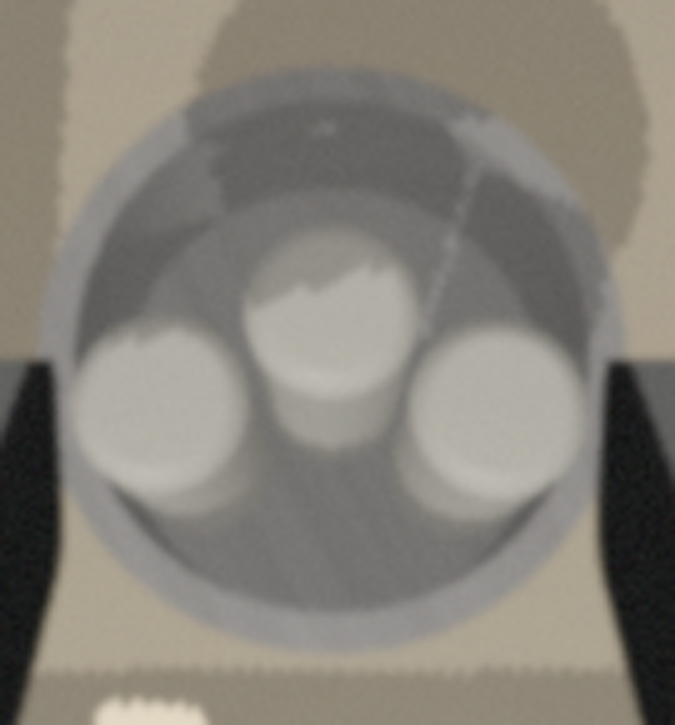

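```bash
python3 - <<'E'
from h import *
W=ldw('w16'); c=lambda x,y:(190+x/5,175+y/5); xk,yk=axes()
P=onz(c(333,359),.128,W); print('pot',P)
rods=[onz(c(*q),.17,W) for q in [(159,409),(331,313),(497,412)]]
for q in rods: d=q-P; print(q.round(4),'kiln rel pot',(d@xk*1e3).round(1),(d@yk*1e3).round(1),'rel mid',((q-rods[1])@xk*1e3).round(1),((q-rods[1])@yk*1e3).round(1))
print('diam', np.linalg.norm(onz(c(75,409),.17,W)-onz(c(247,409),.17,W)), np.linalg.norm(onz(c(42,359),.13,W)-onz(c(625,359),.13,W)))
E
```

```text
pot [0.60700134 0.15806274 0.128     ]
[0.5748 0.1596 0.17  ] kiln rel pot -28.6 -14.8 rel mid -28.2 -15.9
[0.6072 0.1592 0.17  ] kiln rel pot -0.4 1.1 rel mid 0.0 0.0
[0.6225 0.1313 0.17  ] kiln rel pot 26.9 -15.3 rel mid 27.2 -16.4
diam 0.02823853130223148 0.11037027241058864
```

```bash
python3 -m jog '{"offset":[[0.05,-0.66,-0.2],[0.05,-0.66,-0.2],[0.05,-0.66,-0.2],[0.05,-0.66,-0.2],[0.05,-0.66,-0.2],[0.05,-0.66,-0.2],[0.06,-0.67,-0.2],[0.06,-0.67,-0.2],[0,0,0],[0,0,0]],"angular":[[-0.09,0.05,0],[-0.09,0.05,0],[-0.09,0.05,0],[-0.09,0.05,0],[-0.09,0.05,0],[-0.09,0.05,0],[-0.09,0.05,0],[-0.09,0.05,0],[0,0,0],[0,0,0]],"jaw":[50,50,50,50,50,50,50,50,50,50]}'
python3 - <<'E'
from h import *
plan([.6123,-.1351,.2],ori(30))
im,W=lookw('w17')
E
```

```text
time: 16.35
tool_pos: [0.6115, -0.1352, 0.2087]
tool_rot: [0.499, -0.181, 0.684, -0.501]
contact_force: [0.2, 0.6, 0.3]
gripper_width: 0.583
t 16.35 off tot [ 0.016  0.001 -0.174] ang tot [-0.015  0.004  0.013] F [0.2 0.6 0.3] w 0.583
 tcp [ 0.6115 -0.1352  0.2087] J [-0.57  0.03  1.73  0.53  1.42 -0.13]
```

View pics/w17.png

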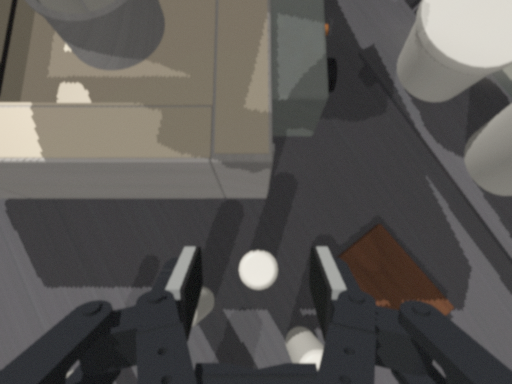

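```bash
cat >> h.py <<'E'
def graspgoal(rod,L=30,d=.009,below=.004,top=.11):
    xk,yk=axes(); l=np.deg2rad(L)
    return np.r_[rod[:2],top-below]+ori(L)[:,1]*d
E
python3 - <<'E'
from h import *
W=ldw('w17'); im=cv2.imread('pics/w17.png')
g=cv2.cvtColor(im,cv2.COLOR_BGR2GRAY)[235:305,220:300]; m=(g>170).astype(np.uint8)
n,l,st,ce=cv2.connectedComponentsWithStats(m)
for i in range(1,n): 
    if st[i,4]>300: print(st[i],ce[i]+[220,235])
c=ce[1:][np.argmax(st[1:,4])]+[220,235]
A=onz(c,.11,W); print(A); print('diam',39/337*(W[1]@A+W[2])[2])
plan(graspgoal(A),ori(30))
E
```

```text
[  19   16   37   37 1107] [257.20867209 268.87804878]
[ 0.61017965 -0.13790168  0.11      ]
diam 0.029476337260493167
t 16.4 off tot [ 0.014  0.014 -2.22 ] ang tot [-0.01   0.011  0.004] F [-0.6  0.3 -0.2] w 0.588
 tcp [ 0.6117 -0.1347  0.2092] J [-0.57  0.03  1.73  0.53  1.42 -0.13]
```

```bash
python3 -m jog '{"offset":[[0.01,0.01,-0.6],[0,0,-0.7],[0,0,-0.6],[0,0,-0.32],[0,0,0],[0,0,0],[0,0,0],[0,0,0]],"angular":[[0,0,0],[0,0,0],[0,0,0],[0,0,0],[0,0,0],[0,0,0],[0,0,0],[0,0,0]],"jaw":[50,50,50,50,50,0,0,0]}'
python3 - <<'E'
from h import *
plan([.6123,-.1351,.2],ori(30))
im,W=lookw('w18')
E
```

```text
time: 17.2
tool_pos: [0.6141, -0.136, 0.1008]
tool_rot: [0.5, -0.181, 0.682, -0.502]
contact_force: [-0.5, 1.8, 2.5]
gripper_width: 0.315
t 17.2 off tot [-0.036  0.019  1.983] ang tot [0.015 0.046 0.011] F [-0.5  1.8  2.5] w 0.315
 tcp [ 0.6141 -0.136   0.1008] J [-0.57  0.15  1.8   0.55  1.26 -0.23]
```

View pics/w18.png

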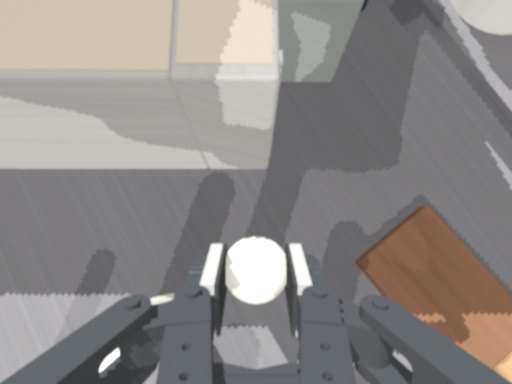

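```bash
python3 -m jog '{"offset":[[0,0,0.2],[0,0,0.4],[0,0,0.4],[0,0,0]],"angular":[[0,0,0],[0,0,0],[0,0,0],[0,0,0]],"jaw":[0,0,0,0]}'
python3 - <<'E'
from h import *
plan([.6123,-.1351,.2],ori(30))
im,W=lookw('w19')
cv2.imwrite('pics/s19.png',cv2.resize(manip.grab_frame('scene')[150:300,170:310],None,fx=4,fy=4,interpolation=cv2.INTER_CUBIC))
E
```

```text
time: 17.65
tool_pos: [0.6152, -0.1369, 0.1539]
tool_rot: [0.501, -0.18, 0.68, -0.504]
contact_force: [0.5, 0.4, -0.3]
gripper_width: 0.312
t 17.65 off tot [-0.058  0.036  0.922] ang tot [0.041 0.085 0.014] F [ 0.5  0.4 -0.3] w 0.312
 tcp [ 0.6152 -0.1369  0.1539] J [-0.57  0.09  1.77  0.54  1.33 -0.19]
```

View pics/w19.png

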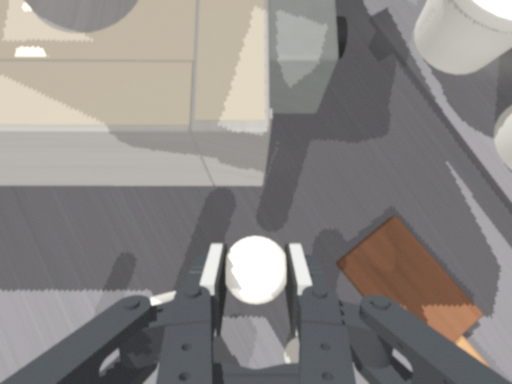

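View pics/s19.png

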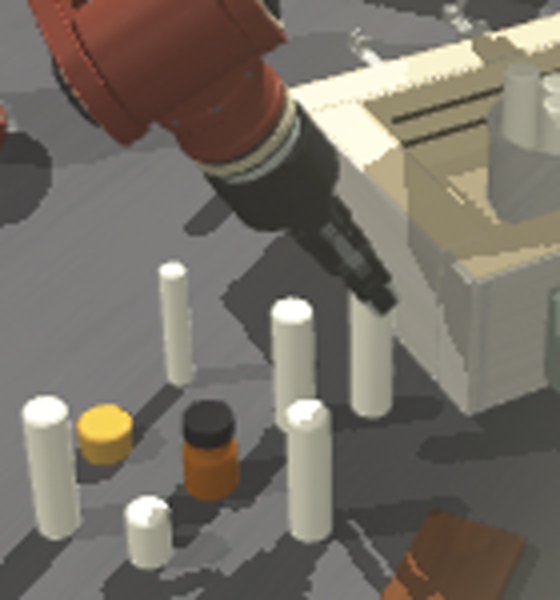

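```bash
cat >> h.py <<'E'
P=np.array([.6070,.1581])
def slot(x,y):
    xk,yk=axes(); return P+(x*xk+y*yk)[:2]
def held(name,px,toph):
    W=ldw(name); p,r,s=cur(); A=onz(px,p[2]+toph,W); return A[:2]-p[:2]
E
python3 - <<'E'
from h import *
h=held('w19',(257,268.5),.0092); print('rod-tcp',h.round(4), 'expected if d', )
g=slot(0,.033)-h; plan(np.r_[g,.29],ori(30))
xk,yk=axes(); print(h@xk[:2],h@yk[:2])
E
```

```text
rod-tcp [-0.0004 -0.0038] expected if d
t 17.75 off tot [0.214 6.529 2.802] ang tot [0.018 0.033 0.011] F [ 0.1  0.  -1.9] w 0.312
 tcp [ 0.6133 -0.136   0.1499] J [-0.57  0.09  1.77  0.54  1.33 -0.19]
0.0015721878395323994 -0.003475533191752911
```

```bash
cat >> h.py <<'E'
def held(px,toph,L=30,yaw=None):
    # rod-top centre relative to TCP (world), rigid via mount, nominal orientation
    K,M=ext('wrist'); Rm=ori(L,yaw); o=Rm@M[:3,3]; d=Rm@M[:3,:3]@np.linalg.inv(K)@np.array([px[0],px[1],1.])
    return (o+d*(toph-o[2])/d[2])[:2]
E
python3 - <<'E'
from h import *
xk,yk=axes()
for px in [(257,268.5)]:
  for th in (.0092,.012):
    h=held(px,th); print(h.round(4),h@xk[:2],h@yk[:2])
ps=[]
for i in range(6): ps.append(manip.state()['tool_pos'])
print(np.array(ps).round(4))
g=slot(0,.033)-h; plan(np.r_[g,.29],ori(30))
E
```

```text
[-0.0023 -0.003 ] -0.00047130074774138727 -0.0036893740139408316
[-0.0023 -0.003 ] -0.0004862367934415758 -0.003709596079751341
[[ 0.6133 -0.136   0.1499]
 [ 0.6133 -0.136   0.1499]
 [ 0.6133 -0.136   0.1499]
 [ 0.6133 -0.136   0.1499]
 [ 0.6133 -0.136   0.1499]
 [ 0.6133 -0.136   0.1499]]
t 17.75 off tot [0.251 6.512 2.802] ang tot [0.018 0.033 0.011] F [ 0.1  0.  -1.9] w 0.312
 tcp [ 0.6133 -0.136   0.1499] J [-0.57  0.09  1.77  0.54  1.33 -0.19]
```

```bash
python3 -m jog '{"offset":[[0,0,0.7],[0,0,0.7],[0,0,0.7],[0,0.1,0.7],[0,0.55,0],[0,0.7,0],[0,0.7,0],[0,0.7,0],[0,0.7,0],[0,0.7,0],[0,0.7,0],[0,0.7,0]],"angular":[[0,0,0],[0,0,0],[0,0,0],[0,0,0],[0,0,0],[0,0,0],[0,0,0],[0,0,0],[0,0,0],[0,0,0],[0,0,0],[0,0,0]],"jaw":[0,0,0,0,0,0,0,0,0,0,0,0]}'
python3 -m jog '{"offset":[[0,0.4,0],[0,0.13,0],[0,0,0],[0,0,0]],"angular":[[0,0,0],[0,0,0],[0,0,0],[0,0,0]],"jaw":[0,0,0,0]}'
python3 - <<'E'
from h import *
h=held((257,268.5),.0092)
plan(np.r_[slot(0,.033)-h,.29],ori(30))
im,W=lookw('w20'); plan(np.r_[slot(0,.033)-h,.29],ori(30))
E
```

```text
time: 18.95
tool_pos: [0.6119, 0.1433, 0.2868]
tool_rot: [0.498, -0.182, 0.684, -0.501]
contact_force: [0.9, 0.4, -0.9]
gripper_width: 0.314
time: 19.35
tool_pos: [0.6127, 0.1676, 0.2876]
tool_rot: [0.499, -0.181, 0.683, -0.502]
contact_force: [0.3, -0.1, -1.7]
gripper_width: 0.311
t 19.35 off tot [0.263 0.439 0.048] ang tot [0.006 0.002 0.018] F [ 0.3 -0.1 -1.7] w 0.311
 tcp [0.6127 0.1676 0.2876] J [-0.05 -0.15  1.78  0.48  1.29  0.4 ]
t 19.4 off tot [0.26  0.444 0.044] ang tot [0.005 0.005 0.023] F [ 0.  -0.2 -1.6] w 0.316
 tcp [0.6128 0.1674 0.2878] J [-0.05 -0.15  1.78  0.48  1.29  0.4 ]
```

View pics/w20.png

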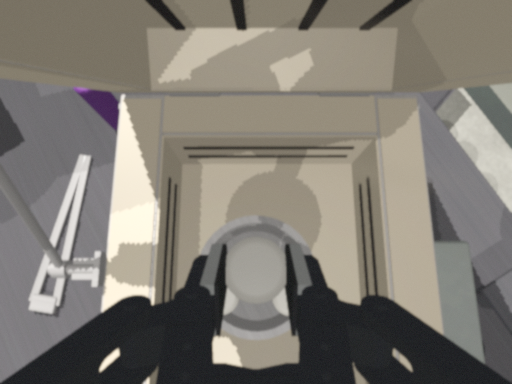

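```bash
python3 -m jog '{"offset":[[0.13,0.22,0],[0.13,0.22,0],[0,0,0],[0,0,-0.5],[0,0,-0.5],[0,0,0]],"angular":[[0,0,0],[0,0,0],[0,0,0],[0,0,0],[0,0,0],[0,0,0]],"jaw":[0,0,0,0,0,0]}'
python3 - <<'E'
from h import *
h=held((257,268.5),.0092)
plan(np.r_[slot(0,.033)-h,.1608],ori(30))
im,W=lookw('w21')
E
```

```text
time: 20.0
tool_pos: [0.6234, 0.1905, 0.233]
tool_rot: [0.496, -0.184, 0.685, -0.501]
contact_force: [-0.5, 0.4, -1.9]
gripper_width: 0.316
t 20.0 off tot [ 0.05  -0.019 -1.444] ang tot [ 0.008 -0.071  0.004] F [-0.5  0.4 -1.9] w 0.316
 tcp [0.6234 0.1905 0.233 ] J [-0.01 -0.08  1.8   0.49  1.19  0.39]
```

View pics/w21.png

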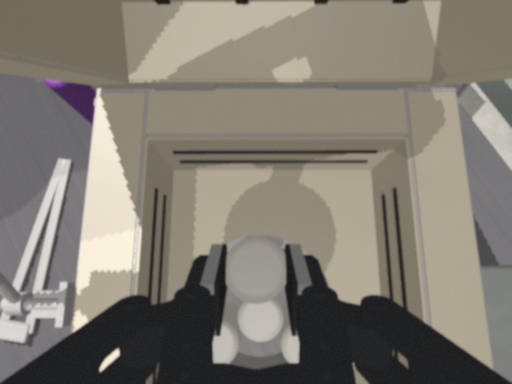

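```bash
python3 - <<'E'
from h import *
xk,yk=axes(); p=cur()[0]; print(p)
h=held((257,268.5),.0092); m=held((262,319),.17-p[2]); print(((h-m)@xk[:2]*1e3).round(1),((h-m)@yk[:2]*1e3).round(1))
E
```

```text
[0.62452817 0.19061291 0.23571825]
-3.6 31.1
```

```bash
python3 -m jog '{"offset":[[0.06,-0.02,0],[0,0,-0.3],[0,0,-0.4],[0,0,-0.3],[0,0,0]],"angular":[[0,0,0],[0,0,0],[0,0,0],[0,0,0],[0,0,0]],"jaw":[0,0,0,0,0]}'
python3 - <<'E'
from h import *
im,W=lookw('w22')
h=held((257,268.5),.0092)
plan(np.r_[slot(0,.033)-h,.1608],ori(30))
E
```

```text
time: 20.55
tool_pos: [0.6271, 0.1894, 0.1848]
tool_rot: [0.497, -0.183, 0.684, -0.501]
contact_force: [-0.2, -0.7, -0.9]
gripper_width: 0.316
t 20.6 off tot [-0.042  0.002 -0.517] ang tot [-0.    -0.015  0.012] F [-0.5  0.2 -1.5] w 0.316
 tcp [0.628  0.1895 0.1866] J [-0.01 -0.03  1.84  0.51  1.11  0.34]
```

View pics/w22.png

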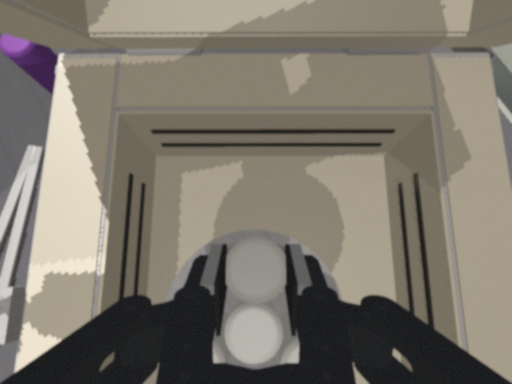

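```bash
python3 -m jog '{"offset":[[0,0,-0.25],[0,0,-0.2],[0,0,-0.05],[0,0,0]],"angular":[[0,0,0],[0,0,0],[0,0,0],[0,0,0]],"jaw":[0,0,0,0]}'
```

```text
time: 21.0
tool_pos: [0.6283, 0.1895, 0.1623]
tool_rot: [0.499, -0.182, 0.683, -0.501]
contact_force: [0.3, -0.2, -1.4]
gripper_width: 0.313
```

```bash
python3 -m jog '{"offset":[[0,0,-0.04],[0,0,0],[0,0,0],[0,0,0]],"angular":[[0,0,0],[0,0,0],[0,0,0],[0,0,0]],"jaw":[0,40,40,40]}'
python3 - <<'E'
from h import *
im,W=lookw('w23'); plan([0,0,0],ori(30))
E
```

```text
time: 21.4
tool_pos: [0.6293, 0.1895, 0.1623]
tool_rot: [0.5, -0.181, 0.683, -0.501]
contact_force: [1.5, -0.2, -0.8]
gripper_width: 0.467
t 21.45 off tot [-12.583  -3.79   -3.242] ang tot [-0.001  0.024  0.012] F [-0.7  0.   0.7] w 0.47
 tcp [0.6292 0.1895 0.1621] J [-0.01 -0.01  1.86  0.52  1.07  0.32]
```

View pics/w23.png

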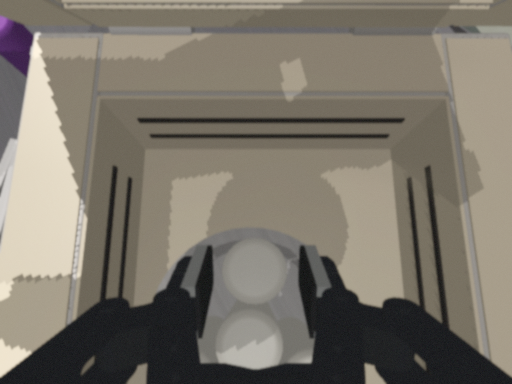

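```bash
python3 -m jog '{"offset":[[0,0,0.5],[0,0,0.8],[-0.1,-0.2,0.8],[-0.3,-0.55,0.4],[-0.3,-0.55,0],[0,0,0]],"angular":[[0,0,0],[0,0,0],[0,0,0],[0,0,0],[0,0,0],[0,0,0]],"jaw":[45,50,50,50,50,50]}'
python3 - <<'E'
from h import *
im,W=lookw('w24'); cv2.imwrite('pics/w24c.png',cv2.resize(im[175:320,180:330],None,fx=5,fy=5,interpolation=cv2.INTER_CUBIC)); print(cur()[0])
E
```

```text
time: 22.05
tool_pos: [0.5937, 0.1222, 0.2883]
tool_rot: [0.5, -0.18, 0.682, -0.503]
contact_force: [0.2, 0.7, -0.3]
gripper_width: 0.586
[0.59383339 0.12334081 0.28743272]
```

View pics/w24c.png

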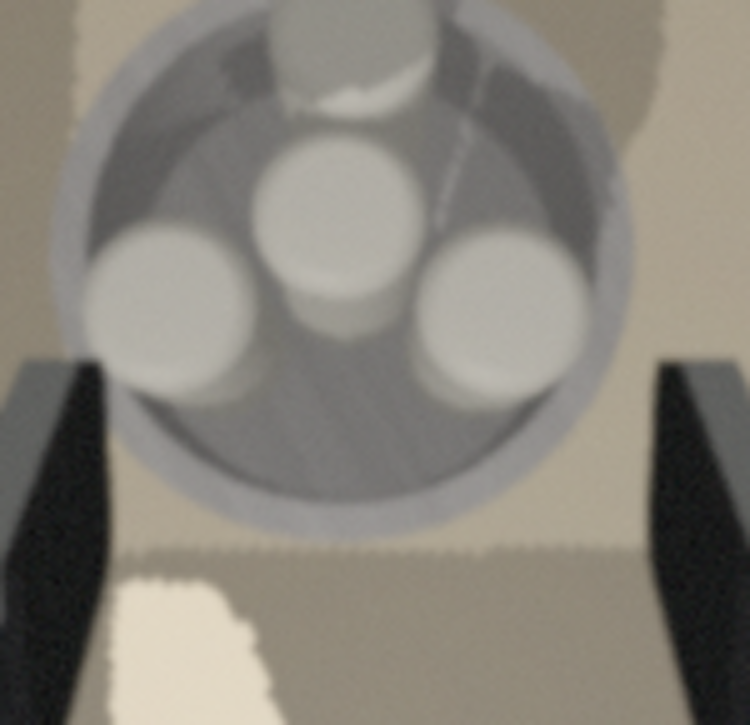

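```bash
python3 -m jog '{"offset":[[-0.13,-0.63,0],[-0.13,-0.63,0],[-0.13,-0.63,-0.2],[-0.13,-0.63,-0.3],[-0.13,-0.63,-0.3],[-0.13,-0.63,-0.3],[-0.12,-0.64,-0.3],[-0.12,-0.64,-0.35],[0,0,0],[0,0,0]],"angular":[[0,0,0],[0,0,0],[0,0,0],[0,0,0],[0,0,0],[0,0,0],[0,0,0],[0,0,0],[0,0,0],[0,0,0]],"jaw":[50,50,50,50,50,50,50,50,50,50]}'
python3 - <<'E'
from h import *
im,W=lookw('w25'); plan([.5427,-.13,.2],ori(30))
E
```

```text
time: 23.1
tool_pos: [0.5428, -0.1282, 0.1981]
tool_rot: [0.499, -0.181, 0.684, -0.501]
contact_force: [0.2, 0.8, -0.1]
gripper_width: 0.588
t 23.15 off tot [-0.009 -0.044  0.023] ang tot [-0.007  0.011  0.007] F [ 0.9 -0.4  0. ] w 0.583
 tcp [ 0.5431 -0.1278  0.1988] J [-0.62 -0.11  1.89  0.53  1.44 -0.19]
```

View pics/w25.png

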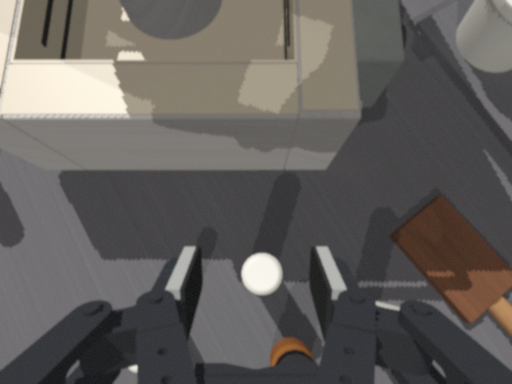

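```bash
cat >> h.py <<'E'
def kx(v): xk,yk=axes(); return np.array([v@xk[:2],v@yk[:2]])
def aim(px,L=30):
    p,r,s=cur(); m=held(px,.11-p[2],L); rod=p[:2]+m; g=graspgoal(rod,L); print('rod',rod.round(4),'kiln rel tcp mm',(kx(m)*1e3).round(1)); plan(g,ori(L))
E
python3 - <<'E'
from h import *
aim((262,274))
E
```

```text
rod [ 0.5429 -0.1356] kiln rel tcp mm [ 3.7 -6.9]
t 23.15 off tot [ 0.04  -0.078 -2.013] ang tot [-0.007  0.011  0.007] F [ 0.9 -0.4  0. ] w 0.583
 tcp [ 0.5431 -0.1278  0.1988] J [-0.62 -0.11  1.89  0.53  1.44 -0.19]
```

```bash
python3 -m jog '{"offset":[[0.04,-0.08,-0.5],[0,0,-0.6],[0,0,-0.6],[0,0,-0.32],[0,0,0],[0,0,0],[0,0,0],[0,0,0]],"angular":[[0,0,0],[0,0,0],[0,0,0],[0,0,0],[0,0,0],[0,0,0],[0,0,0],[0,0,0]],"jaw":[50,50,50,50,50,0,0,0]}'
python3 - <<'E'
from h import *
im,W=lookw('w26'); plan([.5427,-.13,.2],ori(30))
E
```

```text
time: 23.95
tool_pos: [0.546, -0.1331, 0.1001]
tool_rot: [0.5, -0.181, 0.682, -0.502]
contact_force: [1.0, 0.1, 3.2]
gripper_width: 0.317
t 24.0 off tot [-0.067  0.062  1.999] ang tot [0.013 0.044 0.012] F [-0.3 -1.4  3.8] w 0.315
 tcp [ 0.546  -0.1331  0.1   ] J [-0.63  0.01  1.95  0.55  1.28 -0.29]
```

View pics/w26.png

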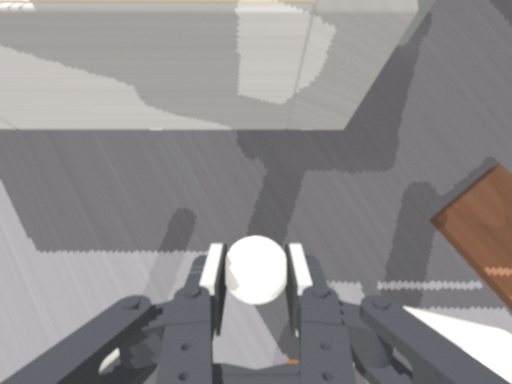

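```bash
python3 -m jog '{"offset":[[0,0,0.2],[0,0,0.5],[0,0,0.6],[0,0,0.7],[0,0,0.7],[0,0,0.7],[0,0,0.4],[0,0,0]],"angular":[[0,0,0],[0,0,0],[0,0,0],[0,0,0],[0,0,0],[0,0,0],[0,0,0],[0,0,0]],"jaw":[0,0,0,0,0,0,0,0]}'
python3 - <<'E'
from h import *
h=held((257,268.5),.0095); plan(np.r_[slot(.0281,.0166)-h,.29],ori(30))
E
```

```text
time: 24.8
tool_pos: [0.5459, -0.1334, 0.2918]
tool_rot: [0.501, -0.181, 0.681, -0.503]
contact_force: [0.5, -0.2, -2.5]
gripper_width: 0.316
t 24.8 off tot [ 1.921  5.893 -0.036] ang tot [0.041 0.065 0.012] F [ 0.5 -0.2 -2.5] w 0.316
 tcp [ 0.5459 -0.1334  0.2918] J [-0.63 -0.17  1.79  0.52  1.57 -0.11]
```

```bash
python3 -m jog '{"offset":[[0.19,0.59,0],[0.21,0.65,0],[0.21,0.65,0],[0.21,0.65,0],[0.21,0.65,0],[0.22,0.66,0],[0.22,0.66,0],[0.22,0.66,0],[0.22,0.66,0],[0,0,0],[0,0,0]],"angular":[[0,0.01,0],[0,0.01,0],[0,0.01,0],[0,0.01,0],[0,0,0],[0,0,0],[0,0,0],[0,0,0],[0,0,0],[0,0,0],[0,0,0]],"jaw":[0,0,0,0,0,0,0,0,0,0,0]}'
python3 - <<'E'
from h import *
h=held((257,268.5),.0095); plan(np.r_[slot(.0281,.0166)-h,.29],ori(30)); lookw('w27'); plan(np.r_[slot(.0281,.0166)-h,.29],ori(30))
E
```

```text
time: 25.9
tool_pos: [0.639, 0.1595, 0.2844]
tool_rot: [0.496, -0.184, 0.685, -0.5]
contact_force: [0.0, -0.6, -2.9]
gripper_width: 0.316
t 25.9 off tot [0.057 0.034 0.111] ang tot [ 0.009 -0.075 -0.005] F [ 0.  -0.6 -2.9] w 0.316
 tcp [0.639  0.1595 0.2844] J [-0.06 -0.08  1.72  0.48  1.29  0.38]
t 25.95 off tot [0.052 0.05  0.1  ] ang tot [ 0.008 -0.067  0.008] F [ 0.2 -0.2 -2.1] w 0.313
 tcp [0.6393 0.1588 0.285 ] J [-0.06 -0.08  1.72  0.48  1.29  0.38]
```

View pics/w27.png

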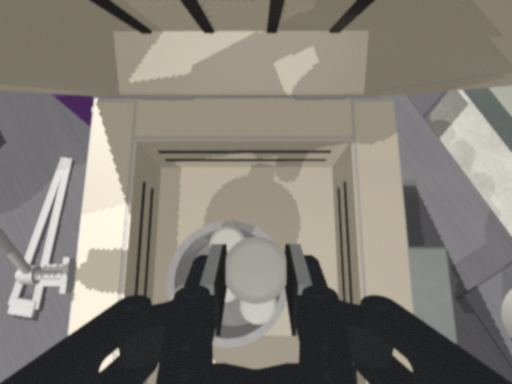

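```bash
python3 - <<'E'
from h import *
im=cv2.imread('pics/w27.png'); cv2.imwrite('pics/w27c.png',cv2.resize(im[205:360,150:310],None,fx=5,fy=5,interpolation=cv2.INTER_CUBIC))
E
```

```text
(no output)
```

View pics/w27c.png

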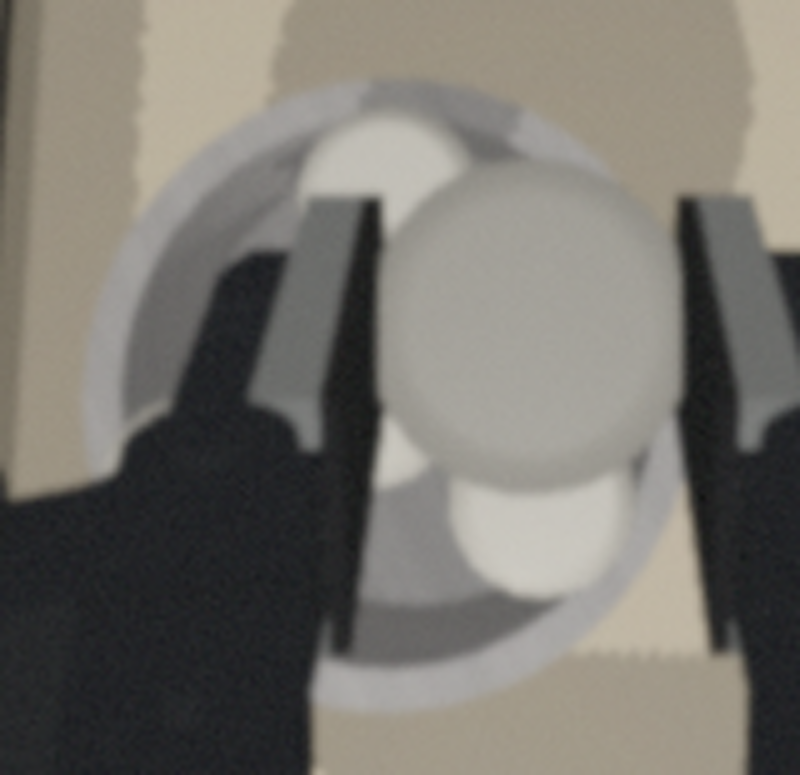

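```bash
python3 - <<'E'
from h import *
c=lambda x,y:(150+x/5,205+y/5)
z=.2865
R_=held(c(538,512),.17-z);N=held(c(386,198),.17-z); h=held(c(530,322),.0095); h2=held((257,268.5),.0095)
print((kx(h-R_)*1e3).round(1),(kx(h-N)*1e3).round(1),(kx(N-R_)*1e3).round(1),(kx(h2-h)*1e3).round(1))
E
```

```text
[-1.6 28.7] [ 23.3 -20.5] [-24.8  49.1] [0.4 0.4]
```

```bash
python3 -m jog '{"offset":[[0.07,0.05,0],[0,0,0],[0,0,-0.4],[0,0,-0.3],[0,0,0]],"angular":[[0,0,0],[0,0,0],[0,0,0],[0,0,0],[0,0,0]],"jaw":[0,0,0,0,0]}'
python3 - <<'E'
from h import *
im,W=lookw('w28'); h=held((257,268.5),.0095);plan(np.r_[slot(.0281,.0166)-h,.178],ori(30))
cv2.imwrite('pics/w28c.png',cv2.resize(im[205:360,150:310],None,fx=5,fy=5,interpolation=cv2.INTER_CUBIC))
E
```

```text
time: 26.45
tool_pos: [0.6415, 0.1611, 0.2471]
tool_rot: [0.495, -0.184, 0.686, -0.5]
contact_force: [-0.3, 0.2, -2.8]
gripper_width: 0.318
t 26.5 off tot [-7.000e-03 -1.000e-03 -1.423e+00] ang tot [-0.001 -0.081  0.014] F [ 0.1  0.2 -2.5] w 0.314
 tcp [0.6423 0.1613 0.2491] J [-0.06 -0.05  1.75  0.49  1.24  0.36]
```

View pics/w28c.png

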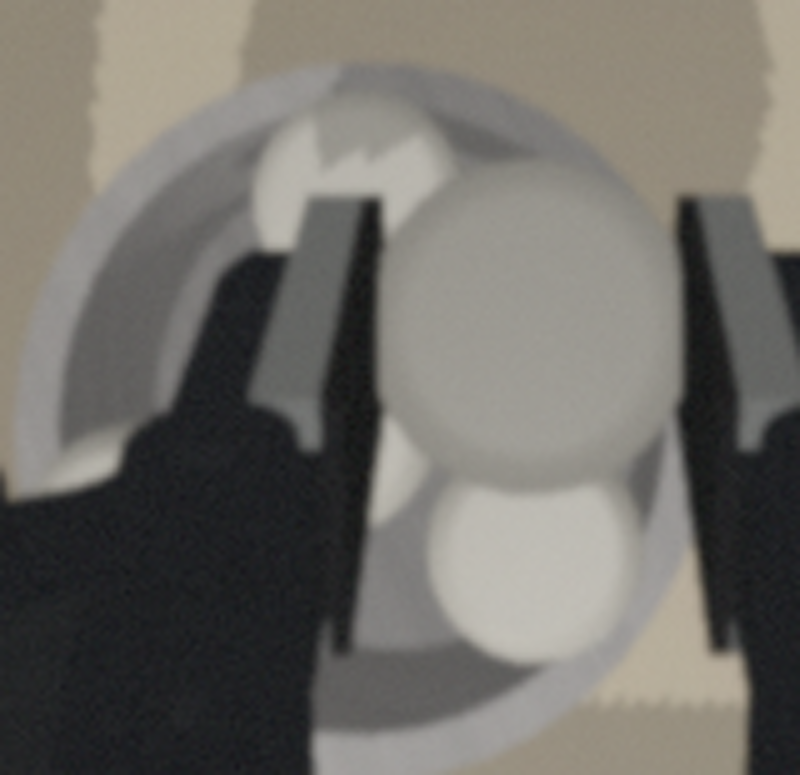

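```bash
python3 - <<'E'
from h import *
c=lambda x,y:(150+x/5,205+y/5)
z=.25
R_=held(c(533,560),.17-z);N=held(c(354,192),.17-z); h=held(c(530,322),.0095)
print((kx(h-R_)*1e3).round(1),(kx(h-N)*1e3).round(1),(kx(N-R_)*1e3).round(1))
E
```

```text
[-0.6 31.2] [ 24.9 -18.5] [-25.5  49.8]
```

```bash
python3 -m jog '{"offset":[[0.025,0.02,0],[0,0,-0.3],[0,0,-0.3],[0,0,-0.3],[0,0,0]],"angular":[[0,0,0],[0,0,0],[0,0,0],[0,0,0],[0,0,0]],"jaw":[0,0,0,0,0]}'; python3 -m jog '{"offset":[[0,0,-0.25],[0,0,-0.15],[0,0,0]],"angular":[[0,0,0],[0,0,0],[0,0,0]],"jaw":[0,0,0]}'
python3 - <<'E'
from h import *
im,W=lookw('w29'); h=held((257,268.5),.0095);plan(np.r_[slot(.0281,.0166)-h,.178],ori(30))
E
```

```text
time: 27.0
tool_pos: [0.6427, 0.1625, 0.2028]
tool_rot: [0.495, -0.184, 0.686, -0.5]
contact_force: [-0.5, -0.8, -3.6]
gripper_width: 0.316
time: 27.3
tool_pos: [0.6441, 0.1625, 0.1857]
tool_rot: [0.497, -0.183, 0.685, -0.501]
contact_force: [-1.3, -0.3, -1.9]
gripper_width: 0.314
t 27.35 off tot [-0.054 -0.025 -0.177] ang tot [-0.    -0.042  0.012] F [-0.2 -0.  -1.6] w 0.317
 tcp [0.6446 0.1625 0.1868] J [-0.06  0.    1.8   0.51  1.14  0.3 ]
```

View pics/w29.png

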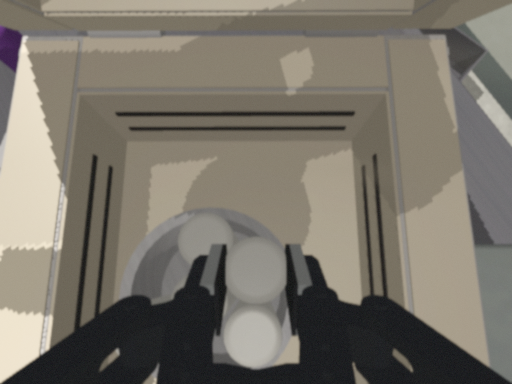

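```bash
python3 -m jog '{"offset":[[0,0,-0.1],[0,0,-0.06],[0,0,0]],"angular":[[0,0,0],[0,0,0],[0,0,0]],"jaw":[0,0,0]}'; python3 -m jog '{"offset":[[0,0,0],[0,0,0],[0,0,0]],"angular":[[0,0,0],[0,0,0],[0,0,0]],"jaw":[45,45,45]}'
python3 - <<'E'
from h import *
im,W=lookw('w30'); print(cur()[0])
E
```

```text
time: 27.65
tool_pos: [0.6448, 0.1625, 0.1793]
tool_rot: [0.498, -0.182, 0.684, -0.501]
contact_force: [0.0, 0.6, -2.4]
gripper_width: 0.315
time: 27.95
tool_pos: [0.6456, 0.1625, 0.1809]
tool_rot: [0.498, -0.182, 0.684, -0.501]
contact_force: [-0.2, -0.2, -0.3]
gripper_width: 0.526
[0.64548497 0.16248076 0.18068076]
```

View pics/w30.png

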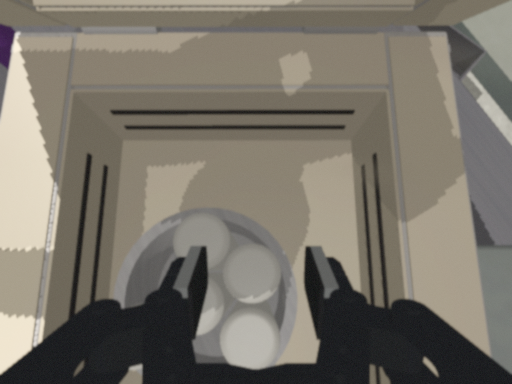

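```bash
python3 -m jog '{"offset":[[0,0,0.5],[0,0,0.8],[-0.3,-0.25,0.7],[-0.4,-0.25,0.1],[-0.4,-0.25,0],[0,0,0]],"angular":[[0,0,0],[0,0,0],[0,0,0],[0,0,0],[0,0,0],[0,0,0]],"jaw":[50,50,50,50,50,50]}'
python3 - <<'E'
from h import *
im,W=lookw('w31'); cv2.imwrite('pics/w31c.png',cv2.resize(im[165:320,180:330],None,fx=5,fy=5,interpolation=cv2.INTER_CUBIC)); print(cur()[0])
E
```

```text
time: 28.6
tool_pos: [0.5892, 0.124, 0.286]
tool_rot: [0.498, -0.181, 0.684, -0.502]
contact_force: [-0.2, 0.5, -0.3]
gripper_width: 0.58
[0.58983087 0.12452562 0.28561452]
```

View pics/w31c.png

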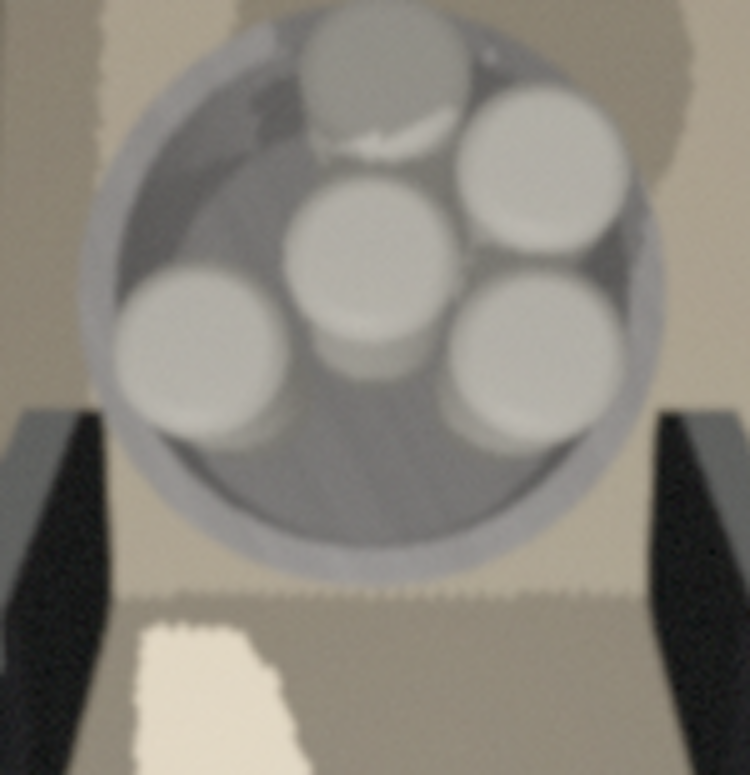

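```bash
python3 -m jog '{"offset":[[0.05,-0.68,0],[0.05,-0.68,0],[0.05,-0.68,0],[0.05,-0.68,-0.15],[0.05,-0.68,-0.25],[0.05,-0.68,-0.25],[0.05,-0.68,-0.25],[0.04,-0.68,-0.25],[0.04,-0.68,-0.25],[0.04,-0.67,-0.3],[0,0,0],[0,0,0]],"angular":[[0,0,0],[0,0,0],[0,0,0],[0,0,0],[0,0,0],[0,0,0],[0,0,0],[0,0,0],[0,0,0],[0,0,0],[0,0,0],[0,0,0]],"jaw":[50,50,50,50,50,50,50,50,50,50,50,50]}'
python3 - <<'E'
from h import *
im,W=lookw('w32'); plan([.6133,-.215,.2],ori(30))
E
```

```text
time: 29.85
tool_pos: [0.6138, -0.2146, 0.1988]
tool_rot: [0.497, -0.182, 0.685, -0.5]
contact_force: [0.2, 1.0, 0.3]
gripper_width: 0.584
t 29.9 off tot [-0.013 -0.02   0.007] ang tot [-0.008 -0.029  0.008] F [-0.7  0.2 -0.1] w 0.587
 tcp [ 0.6139 -0.214   0.1996] J [-0.67  0.14  1.64  0.52  1.46 -0.22]
```

View pics/w32.png

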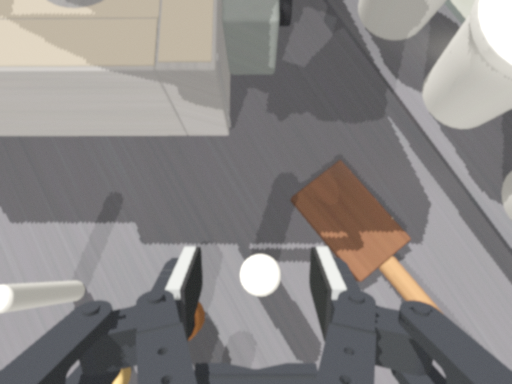

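```bash
python3 - <<'E'
from h import *
aim((260,275))
E
```

```text
rod [ 0.6121 -0.2217] kiln rel tcp mm [ 2.2 -7.6]
t 29.9 off tot [ 0.007 -0.076 -2.029] ang tot [-0.008 -0.029  0.008] F [-0.7  0.2 -0.1] w 0.587
 tcp [ 0.6139 -0.214   0.1996] J [-0.67  0.14  1.64  0.52  1.46 -0.22]
```

```bash
python3 -m jog '{"offset":[[0.01,-0.08,-0.5],[0,0,-0.6],[0,0,-0.6],[0,0,-0.33],[0,0,0],[0,0,0],[0,0,0],[0,0,0]],"angular":[[0,0,0],[0,0,0],[0,0,0],[0,0,0],[0,0,0],[0,0,0],[0,0,0],[0,0,0]],"jaw":[50,50,50,50,50,0,0,0]}'
python3 - <<'E'
from h import *
im,W=lookw('w33'); plan([.6133,-.215,.2],ori(30))
E
```

```text
time: 30.7
tool_pos: [0.6152, -0.2192, 0.1008]
tool_rot: [0.499, -0.182, 0.683, -0.502]
contact_force: [0.3, 0.4, 2.7]
gripper_width: 0.311
t 30.75 off tot [-0.039  0.084  1.985] ang tot [0.017 0.005 0.012] F [-0.6  0.6  3.4] w 0.318
 tcp [ 0.6153 -0.2192  0.1008] J [-0.67  0.24  1.7   0.53  1.32 -0.31]
```

View pics/w33.png

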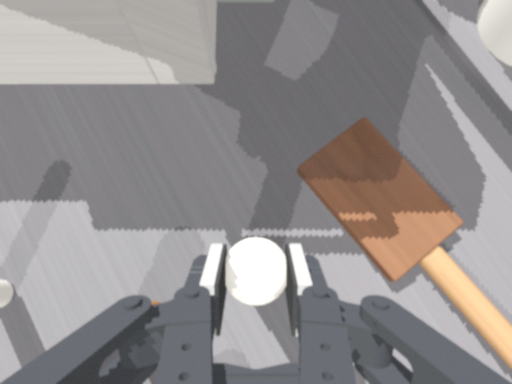

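Top centre ≈(257,270). Lift and carry.

```bash
python3 -m jog '{"offset":[[0,0,0.2],[0,0,0.5],[0,0,0.6],[0,0,0.7],[0,0,0.7],[0,0,0.7],[0,0,0.4],[0,0,0]],"angular":[[0,0,0],[0,0,0],[0,0,0],[0,0,0],[0,0,0],[0,0,0],[0,0,0],[0,0,0]],"jaw":[0,0,0,0,0,0,0,0]}'
python3 - <<'E'
from h import *
h=held((257,270),.0092); plan(np.r_[slot(-.0275,.017)-h,.29],ori(30))
E
```

```text
time: 31.55
tool_pos: [0.6151, -0.2195, 0.2929]
tool_rot: [0.499, -0.182, 0.682, -0.503]
contact_force: [0.2, -0.1, -0.9]
gripper_width: 0.319
t 31.55 off tot [-0.415  8.192 -0.058] ang tot [0.045 0.028 0.012] F [ 0.2 -0.1 -0.9] w 0.319
 tcp [ 0.6151 -0.2195  0.2929] J [-0.67  0.08  1.55  0.52  1.59 -0.15]
```

```bash
python3 -m jog '{"offset":[[-0.02,0.5,0],[-0.04,0.75,0],[-0.04,0.75,0],[-0.04,0.75,0],[-0.04,0.75,0],[-0.04,0.75,0],[-0.04,0.75,0],[-0.04,0.75,0],[-0.04,0.75,0],[-0.04,0.75,0],[-0.04,0.6,0],[-0.02,0.34,0]],"angular":[[0,0,0],[0,0,0],[0,0,0],[0,0,0],[0,0,0],[0,0,0],[0,0,0],[0,0,0],[0,0,0],[0,0,0],[0,0,0],[0,0,0]],"jaw":[0,0,0,0,0,0,0,0,0,0,0,0]}'
python3 -m jog '{"offset":[[0,0,0],[0,0,0]],"angular":[[0,0,0],[0,0,0]],"jaw":[0,0]}'
python3 - <<'E'
from h import *
im,W=lookw('w34'); h=held((257,270),.0092); plan(np.r_[slot(-.0275,.017)-h,.29],ori(30))
cv2.imwrite('pics/w34c.png',cv2.resize(im[205:360,200:360],None,fx=5,fy=5,interpolation=cv2.INTER_CUBIC))
E
```

```text
time: 32.75
tool_pos: [0.5901, 0.1931, 0.2849]
tool_rot: [0.497, -0.184, 0.685, -0.5]
contact_force: [-0.1, -0.5, -1.2]
gripper_width: 0.313
time: 32.95
tool_pos: [0.5911, 0.1909, 0.2858]
tool_rot: [0.497, -0.184, 0.685, -0.501]
contact_force: [0.1, -0.1, -2.1]
gripper_width: 0.315
t 33.0 off tot [ 0.058 -0.005  0.074] ang tot [ 0.008 -0.055  0.013] F [ 0.9 -0.1 -0.8] w 0.312
 tcp [0.5915 0.1904 0.2863] J [-0.01 -0.19  1.82  0.47  1.28  0.44]
```

View pics/w34c.png

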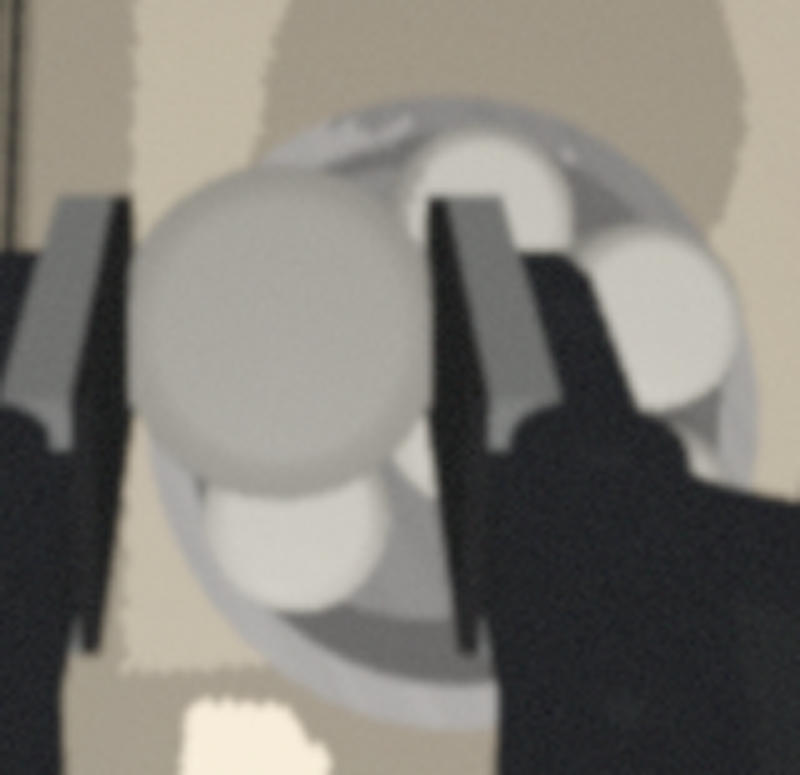

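```bash
python3 - <<'E'
from h import *
c=lambda x,y:(200+x/5,205+y/5)
z=.2865
L_=held(c(296,523),.17-z);N=held(c(488,217),.17-z); h=held(c(281,326),.0092)
print((kx(h-L_)*1e3).round(1),(kx(h-N)*1e3).round(1),(kx(N-L_)*1e3).round(1))
E
```

```text
[-2.7 30. ] [-34.2 -17.7] [31.5 47.7]
```

```bash
python3 -m jog '{"offset":[[0.09,0,0],[0,0,0],[0,0,-0.4],[0,0,-0.3],[0,0,0]],"angular":[[0,0,0],[0,0,0],[0,0,0],[0,0,0],[0,0,0]],"jaw":[0,0,0,0,0]}'
python3 - <<'E'
from h import *
im,W=lookw('w35'); h=held((257,270),.0092);plan(np.r_[slot(-.0275,.017)-h,.178],ori(30))
cv2.imwrite('pics/w35c.png',cv2.resize(im[205:360,200:360],None,fx=5,fy=5,interpolation=cv2.INTER_CUBIC))
E
```

```text
time: 33.5
tool_pos: [0.595, 0.1904, 0.2493]
tool_rot: [0.495, -0.184, 0.686, -0.501]
contact_force: [-0.3, -0.3, -1.8]
gripper_width: 0.314
t 33.55 off tot [-0.025 -0.009 -1.461] ang tot [ 0.001 -0.065  0.016] F [ 0.   1.  -0.9] w 0.317
 tcp [0.5956 0.1906 0.2511] J [-0.01 -0.16  1.85  0.48  1.22  0.41]
```

View pics/w35c.png

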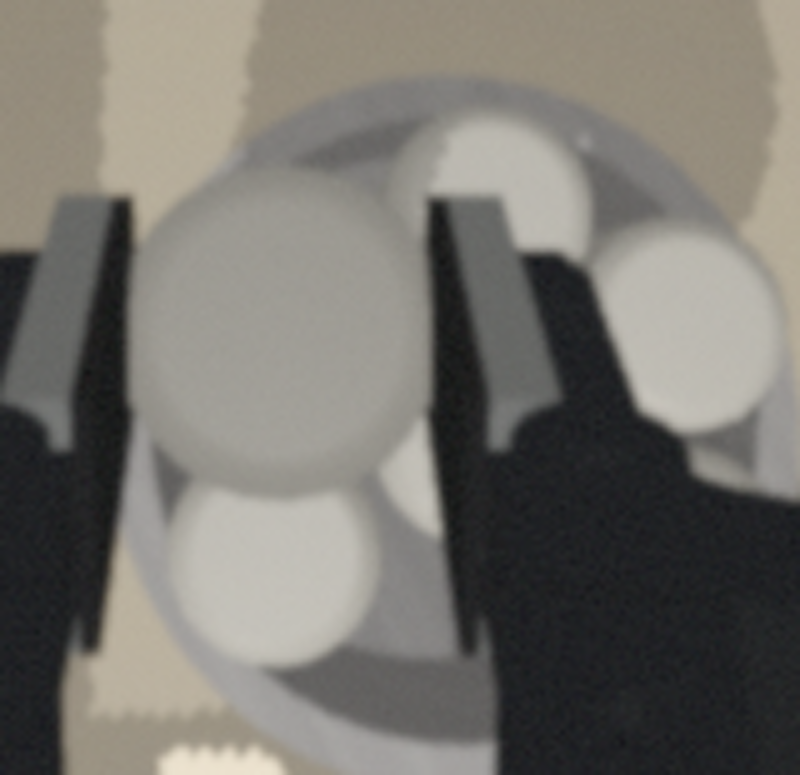

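```bash
python3 - <<'E'
from h import *
c=lambda x,y:(200+x/5,205+y/5)
z=.2508
L_=held(c(274,565),.17-z);N=held(c(491,212),.17-z); h=held(c(281,326),.0092)
print((kx(h-L_)*1e3).round(1),(kx(h-N)*1e3).round(1),(kx(N-L_)*1e3).round(1))
E
```

```text
[ 0.7 31.7] [-30.2 -16.1] [30.9 47.7]
```

```bash
python3 -m jog '{"offset":[[0.01,0,0],[0,0,-0.3],[0,0,-0.3],[0,0,-0.3],[0,0,0]],"angular":[[0,0,0],[0,0,0],[0,0,0],[0,0,0],[0,0,0]],"jaw":[0,0,0,0,0]}'; python3 -m jog '{"offset":[[0,0,-0.25],[0,0,-0.2],[0,0,0]],"angular":[[0,0,0],[0,0,0],[0,0,0]],"jaw":[0,0,0]}'
python3 - <<'E'
from h import *
im,W=lookw('w36'); h=held((257,270),.0092);plan(np.r_[slot(-.0275,.017)-h,.178],ori(30))
E
```

```text
time: 34.05
tool_pos: [0.5948, 0.1909, 0.2035]
tool_rot: [0.495, -0.184, 0.686, -0.5]
contact_force: [-0.5, 0.1, -2.0]
gripper_width: 0.315
time: 34.35
tool_pos: [0.5958, 0.1909, 0.1833]
tool_rot: [0.497, -0.183, 0.685, -0.501]
contact_force: [-0.5, -0.1, -1.4]
gripper_width: 0.316
t 34.4 off tot [-0.041 -0.017 -0.13 ] ang tot [ 0.001 -0.048  0.011] F [ 0.1  0.8 -0.7] w 0.315
 tcp [0.5964 0.191  0.1845] J [-0.01 -0.1   1.91  0.5   1.12  0.35]
```

View pics/w36.png

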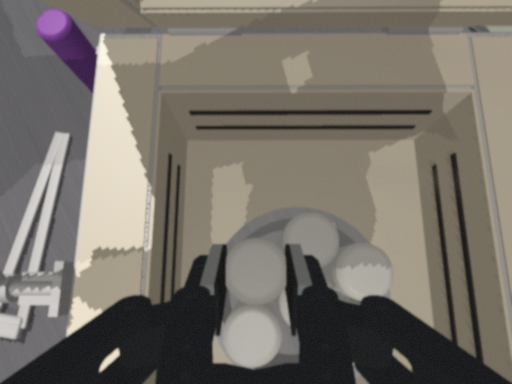

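```bash
python3 -m jog '{"offset":[[0,0,-0.1],[0,0,-0.02],[0,0,0],[0,0,0],[0,0,0],[0,0,0]],"angular":[[0,0,0],[0,0,0],[0,0,0],[0,0,0],[0,0,0],[0,0,0]],"jaw":[0,0,0,45,45,45]}'; python3 -m jog '{"offset":[[0,0,0.5],[0,0,0.8],[0,-0.5,0.7],[0,-0.7,0.1],[0,0,0],[0,0,0]],"angular":[[0,0,0],[0,0,0],[0,0,0],[0,0,0],[0,0,0],[0,0,0]],"jaw":[50,50,50,50,50,50]}'
python3 - <<'E'
from h import *
im,W=lookw('w37'); cv2.imwrite('pics/w37c.png',cv2.resize(im[165:320,180:330],None,fx=5,fy=5,interpolation=cv2.INTER_CUBIC)); print(cur()[0])
E
```

```text
time: 35.0
tool_pos: [0.5974, 0.191, 0.1806]
tool_rot: [0.498, -0.182, 0.684, -0.501]
contact_force: [0.3, -0.2, -0.6]
gripper_width: 0.526
time: 35.6
tool_pos: [0.5971, 0.1305, 0.285]
tool_rot: [0.498, -0.182, 0.684, -0.501]
contact_force: [0.4, -0.2, -0.5]
gripper_width: 0.586
[0.59673993 0.13120112 0.28421498]
```

View pics/w37c.png

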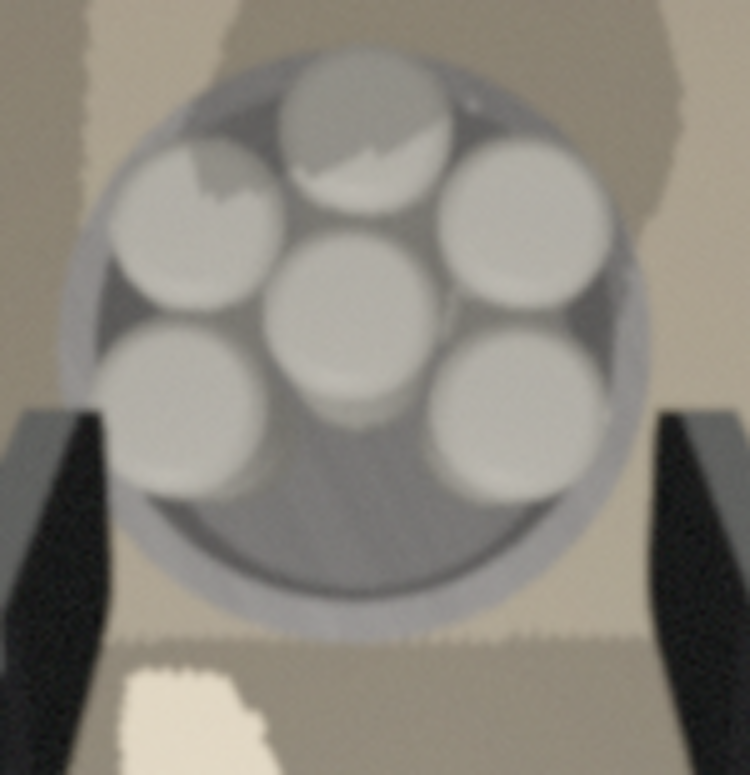

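```bash
python3 -m jog '{"offset":[[-0.22,-0.7,0],[-0.22,-0.7,0],[-0.22,-0.7,0],[-0.22,-0.7,0],[-0.22,-0.7,0],[-0.22,-0.7,0],[-0.22,-0.7,0],[-0.22,-0.7,0],[-0.22,-0.7,-0.3],[-0.22,-0.7,-0.4],[-0.22,-0.7,-0.4],[-0.22,-0.7,-0.3]],"angular":[[0,0,0],[0,0,0],[0,0,0],[0,0,0],[0,0,0],[0,0,0],[0,0,0],[0,0,0],[0,0,0],[0,0,0],[0,0,0],[0,0,0]],"jaw":[50,50,50,50,50,50,50,50,50,50,50,50]}'; python3 -m jog '{"offset":[[-0.1,-0.33,-0.28],[0,0,0],[0,0,0]],"angular":[[0,0,0],[0,0,0],[0,0,0]],"jaw":[50,50,50]}'
python3 - <<'E'
from h import *
im,W=lookw('w38'); plan([.46,-.3055,.2],ori(30))
E
```

```text
time: 36.85
tool_pos: [0.4644, -0.2887, 0.2123]
tool_rot: [0.498, -0.182, 0.685, -0.5]
contact_force: [0.7, -0.1, 0.1]
gripper_width: 0.587
time: 37.15
tool_pos: [0.4602, -0.3043, 0.1999]
tool_rot: [0.498, -0.182, 0.685, -0.5]
contact_force: [0.2, -0.3, -0.1]
gripper_width: 0.587
t 37.2 off tot [-0.011 -0.024 -0.015] ang tot [-0.008 -0.029 -0.001] F [0.1 0.2 1. ] w 0.584
 tcp [ 0.4605 -0.3043  0.2007] J [-0.96 -0.01  1.79  0.47  1.59 -0.47]
```

View pics/w38.png

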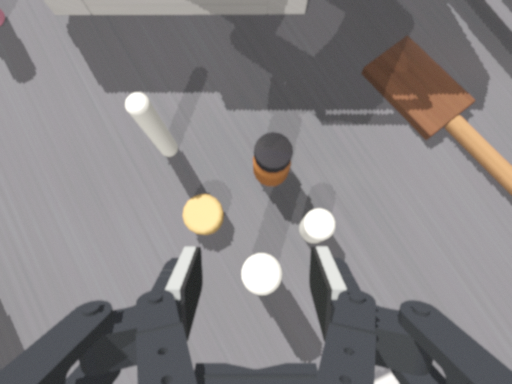

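```bash
python3 - <<'E'
from h import *
aim((262,274))
E
```

```text
rod [ 0.4603 -0.3121] kiln rel tcp mm [ 3.7 -6.9]
t 37.2 off tot [ 0.04  -0.079 -2.05 ] ang tot [-0.008 -0.029 -0.001] F [0.1 0.2 1. ] w 0.584
 tcp [ 0.4605 -0.3043  0.2007] J [-0.96 -0.01  1.79  0.47  1.59 -0.47]
```

```bash
python3 -m jog '{"offset":[[0.04,-0.08,-0.5],[0,0,-0.6],[0,0,-0.6],[0,0,-0.35],[0,0,0],[0,0,0],[0,0,0],[0,0,0]],"angular":[[0,0,0],[0,0,0],[0,0,0],[0,0,0],[0,0,0],[0,0,0],[0,0,0],[0,0,0]],"jaw":[50,50,50,50,50,0,0,0]}'
python3 - <<'E'
from h import *
im,W=lookw('w39'); plan([.6133,-.215,.2],ori(30))
E
```

```text
time: 38.0
tool_pos: [0.4629, -0.3105, 0.1004]
tool_rot: [0.498, -0.182, 0.683, -0.502]
contact_force: [0.1, 0.3, 2.8]
gripper_width: 0.314
t 38.05 off tot [3.007 1.909 1.991] ang tot [ 0.023 -0.003  0.012] F [0.1 0.2 4.3] w 0.311
 tcp [ 0.4629 -0.3105  0.1004] J [-0.96  0.12  1.84  0.47  1.44 -0.56]
```

View pics/w39.png

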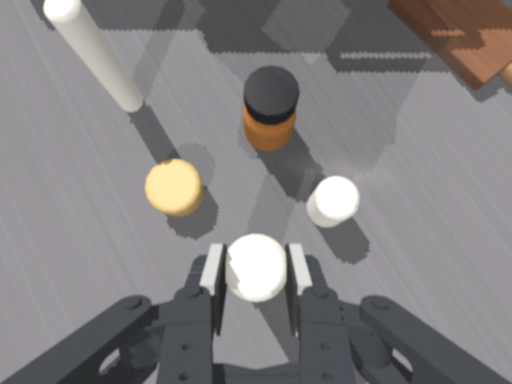

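```bash
python3 -m jog '{"offset":[[0,0,0.2],[0,0,0.5],[0,0,0.6],[0,0,0.7],[0,0,0.7],[0,0,0.7],[0,0,0.4],[0,0,0]],"angular":[[0,0,0],[0,0,0],[0,0,0],[0,0,0],[0,0,0],[0,0,0],[0,0,0],[0,0,0]],"jaw":[0,0,0,0,0,0,0,0]}'
python3 - <<'E'
from h import *
h=held((257,268.5),.0095); plan(np.r_[slot(-.0008,-.032)-h,.29],ori(30))
E
```

```text
time: 38.85
tool_pos: [0.4628, -0.3108, 0.2929]
tool_rot: [0.499, -0.183, 0.681, -0.504]
contact_force: [0.6, -0.4, -1.5]
gripper_width: 0.314
t 38.85 off tot [ 2.593  8.891 -0.057] ang tot [0.064 0.015 0.012] F [ 0.6 -0.4 -1.5] w 0.314
 tcp [ 0.4628 -0.3108  0.2929] J [-0.96 -0.06  1.69  0.48  1.73 -0.41]
```

```bash
python3 -m jog '{"offset":[[0.15,0.5,0],[0.2,0.68,0],[0.2,0.68,0],[0.2,0.68,0],[0.2,0.68,0],[0.2,0.68,0],[0.2,0.68,0],[0.2,0.68,0],[0.2,0.68,0],[0.2,0.68,0],[0.2,0.68,0],[0.2,0.68,0]],"angular":[[0.01,0,0],[0,0,0],[0,0,0],[0,0,0],[0,0,0],[0,0,0],[0,0,0],[0,0,0],[0,0,0],[0,0,0],[0,0,0],[0,0,0]],"jaw":[0,0,0,0,0,0,0,0,0,0,0,0]}'
python3 -m jog '{"offset":[[0.15,0.5,0],[0.09,0.35,0],[0,0,0],[0,0,0]],"angular":[[0,0,0],[0,0,0],[0,0,0],[0,0,0]],"jaw":[0,0,0,0]}'
python3 - <<'E'
from h import *
im,W=lookw('w40'); h=held((257,268.5),.0095); plan(np.r_[slot(-.0008,-.032)-h,.29],ori(30))
cv2.imwrite('pics/w40c.png',cv2.resize(im[195:350,180:340],None,fx=5,fy=5,interpolation=cv2.INTER_CUBIC))
E
```

```text
time: 40.05
tool_pos: [0.5786, 0.0909, 0.2858]
tool_rot: [0.497, -0.183, 0.685, -0.5]
contact_force: [0.6, 0.2, -1.4]
gripper_width: 0.312
time: 40.45
tool_pos: [0.5906, 0.1319, 0.2863]
tool_rot: [0.497, -0.183, 0.685, -0.5]
contact_force: [0.6, 0.1, -1.9]
gripper_width: 0.312
t 40.5 off tot [0.033 0.047 0.066] ang tot [-0.004 -0.052  0.013] F [-0.  -1.  -1.5] w 0.313
 tcp [0.5908 0.1314 0.2867] J [-0.12 -0.21  1.83  0.49  1.33  0.34]
```

View pics/w40c.png

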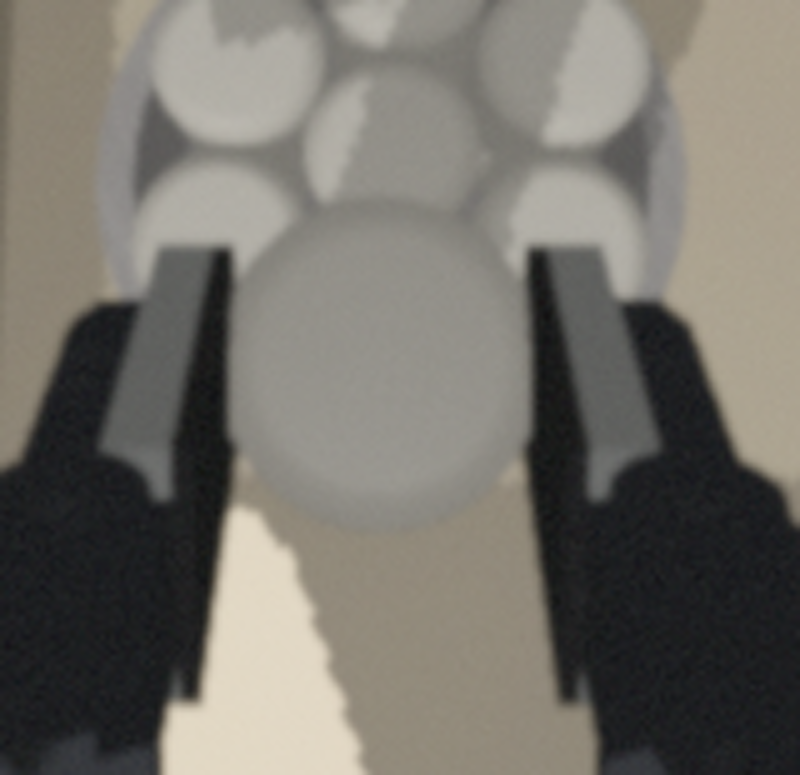

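```bash
python3 - <<'E'
from h import *
c=lambda x,y:(180+x/5,195+y/5)
z=.2865; h=held(c(381,366),.0095)
for q in [(393,153),(220,243),(558,245)]: print((kx(h-held(c(*q),.17-z))*1e3).round(1))
E
```

```text
[ -2.4 -35.6]
[ 26.  -20.8]
[-29.4 -20.4]
```

```bash
python3 -m jog '{"offset":[[0.055,0.03,0],[0,0,0],[0,0,-0.4],[0,0,-0.3],[0,0,0]],"angular":[[0,0,0],[0,0,0],[0,0,0],[0,0,0],[0,0,0]],"jaw":[0,0,0,0,0]}'
python3 - <<'E'
from h import *
im,W=lookw('w41'); h=held((257,268.5),.0095); plan(np.r_[slot(-.0008,-.032)-h,.178],ori(30))
cv2.imwrite('pics/w41c.png',cv2.resize(im[195:350,180:340],None,fx=5,fy=5,interpolation=cv2.INTER_CUBIC))
E
```

```text
time: 41.0
tool_pos: [0.5926, 0.1331, 0.2494]
tool_rot: [0.496, -0.183, 0.686, -0.5]
contact_force: [-0.1, 0.1, -2.2]
gripper_width: 0.315
t 41.05 off tot [-0.017  0.011 -1.464] ang tot [-0.013 -0.064  0.016] F [-0.5  0.1 -1.4] w 0.315
 tcp [0.5933 0.1333 0.2512] J [-0.12 -0.18  1.86  0.5   1.28  0.31]
```

View pics/w41c.png

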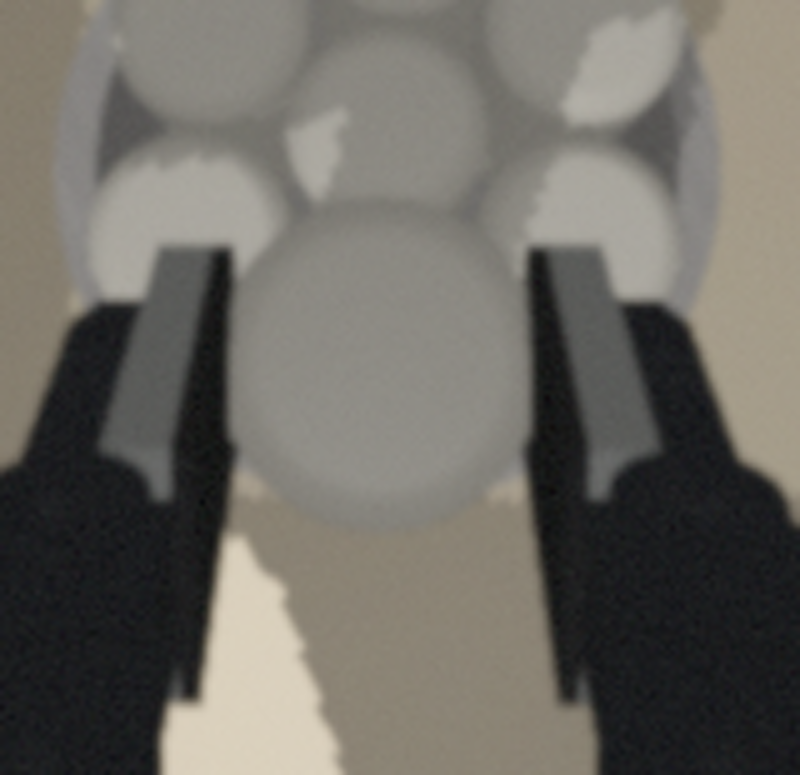

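```bash
python3 - <<'E'
from h import *
c=lambda x,y:(180+x/5,195+y/5)
z=.2508; h=held(c(381,366),.0095)
for q in [(386,131),(190,240),(580,241)]: print((kx(h-held(c(*q),.17-z))*1e3).round(1))
E
```

```text
[ -1.  -34.1]
[ 27.  -18.4]
[-28.8 -18.2]
```

```bash
python3 -m jog '{"offset":[[0.02,0.01,0],[0,0,-0.3],[0,0,-0.3],[0,0,-0.3],[0,0,0]],"angular":[[0,0,0],[0,0,0],[0,0,0],[0,0,0],[0,0,0]],"jaw":[0,0,0,0,0]}'; python3 -m jog '{"offset":[[0,0,-0.25],[0,0,-0.2],[0,0,0]],"angular":[[0,0,0],[0,0,0],[0,0,0]],"jaw":[0,0,0]}'
python3 - <<'E'
from h import *
im,W=lookw('w42'); h=held((257,268.5),.0095); plan(np.r_[slot(-.0008,-.032)-h,.178],ori(30))
E
```

```text
time: 41.55
tool_pos: [0.593, 0.1341, 0.2036]
tool_rot: [0.496, -0.184, 0.686, -0.5]
contact_force: [-0.2, -0.6, -1.6]
gripper_width: 0.31
time: 41.85
tool_pos: [0.5941, 0.1341, 0.1834]
tool_rot: [0.497, -0.183, 0.685, -0.5]
contact_force: [-0.7, 0.5, -2.1]
gripper_width: 0.312
t 41.9 off tot [-0.043 -0.005 -0.131] ang tot [-0.011 -0.048  0.011] F [ 0.4 -0.1 -1.8] w 0.312
 tcp [0.5946 0.1341 0.1845] J [-0.12 -0.12  1.92  0.52  1.17  0.25]
```

View pics/w42.png

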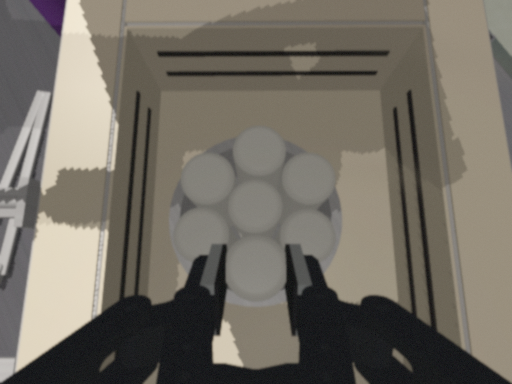

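Aligned; lower a little, release and back off upward.

```bash
python3 -m jog '{"offset":[[0,0,-0.1],[0,0,-0.02],[0,0,0],[0,0,0],[0,0,0],[0,0,0]],"angular":[[0,0,0],[0,0,0],[0,0,0],[0,0,0],[0,0,0],[0,0,0]],"jaw":[0,0,0,45,45,45]}'; python3 -m jog '{"offset":[[0,0,0.5],[0,0,0.8],[0,0,0.8],[0,0,0.2],[0,0,0],[0,0,0]],"angular":[[0,0,0],[0,0,0],[0,0,0],[0,0,0],[0,0,0],[0,0,0]],"jaw":[50,50,50,50,50,50]}'
python3 - <<'E'
from h import *
im,W=lookw('w43'); cv2.imwrite('pics/w43c.png',cv2.resize(im[165:320,180:330],None,fx=5,fy=5,interpolation=cv2.INTER_CUBIC)); print(cur()[0])
cv2.imwrite('pics/s43.png',cv2.resize(manip.grab_frame('scene')[60:220,220:380],None,fx=4,fy=4,interpolation=cv2.INTER_CUBIC))
E
```

```text
time: 42.5
tool_pos: [0.5957, 0.134, 0.1807]
tool_rot: [0.498, -0.182, 0.684, -0.501]
contact_force: [-0.6, 0.2, 0.2]
gripper_width: 0.526
time: 43.1
tool_pos: [0.5948, 0.134, 0.2935]
tool_rot: [0.497, -0.182, 0.685, -0.5]
contact_force: [-0.2, -0.3, -0.3]
gripper_width: 0.587
[0.59439308 0.13402493 0.29240016]
```

View pics/w43c.png

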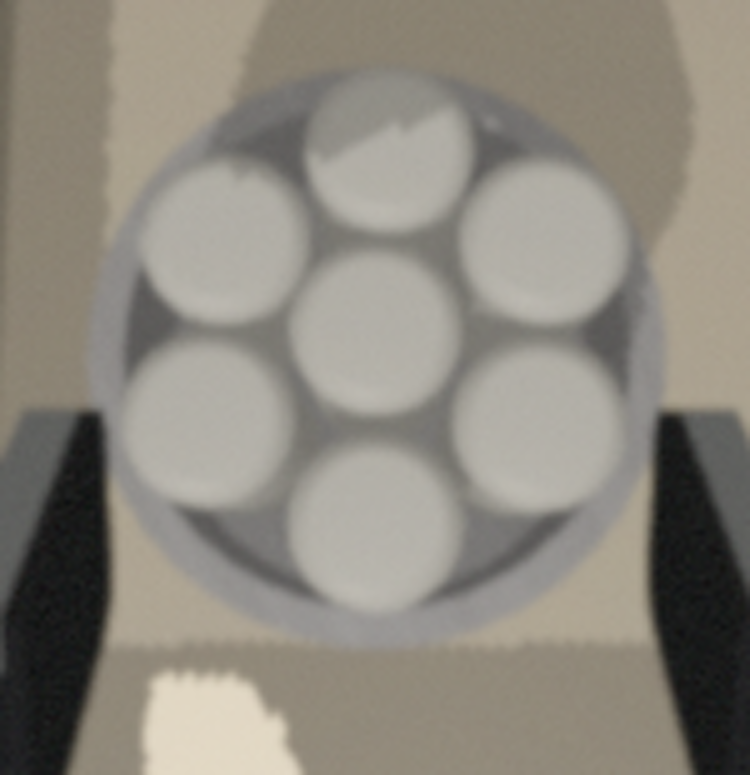

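View pics/s43.png

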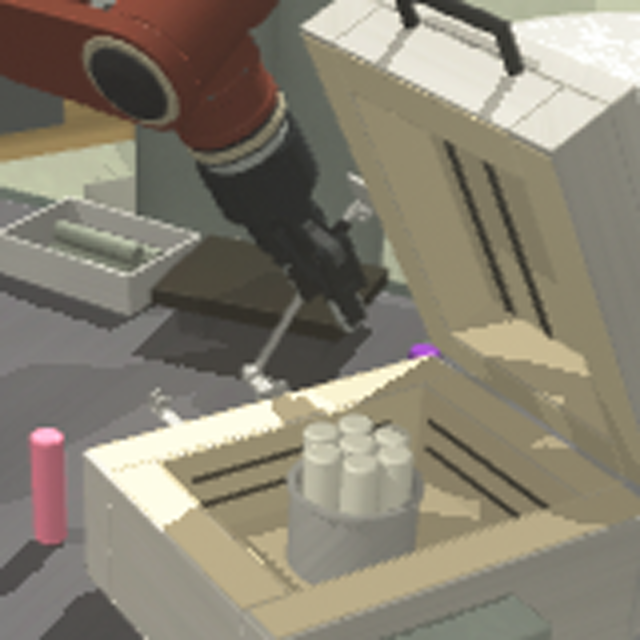

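```bash
python3 -m jog '{"offset":[[-0.3,-0.5,0.1],[-0.35,-0.6,0.1],[-0.35,-0.6,0.1],[-0.35,-0.6,0.1],[-0.35,-0.6,0],[0,0,0],[0,0,0]],"angular":[[0,0,0],[0,0,0],[0,0,0],[0,0,0],[0,0,0],[0,0,0],[0,0,0]],"jaw":[50,50,50,50,50,50,50]}'
python3 - <<'E'
from h import *
S=ext('scene'); s=manip.grab_frame('scene'); t=manip.grab_frame('top')
cv2.imwrite('pics/s44.png',cv2.resize(s[70:300,160:380],None,fx=2.6,fy=2.6,interpolation=cv2.INTER_CUBIC)); cv2.imwrite('pics/t44.png',t)
cv2.imwrite('pics/s44c.png',cv2.resize(s[90:190,230:370],None,fx=5,fy=5,interpolation=cv2.INTER_CUBIC))
for a in (122,125): print(proj(rodB(a),S))
E
```

```text
time: 43.9
tool_pos: [0.5098, -0.0114, 0.3132]
tool_rot: [0.497, -0.181, 0.685, -0.5]
contact_force: [0.8, 0.4, 0.2]
gripper_width: 0.585
[[302.52846786 118.48731239]]
[[303.92610896 119.20436923]]
```

View pics/s44.png

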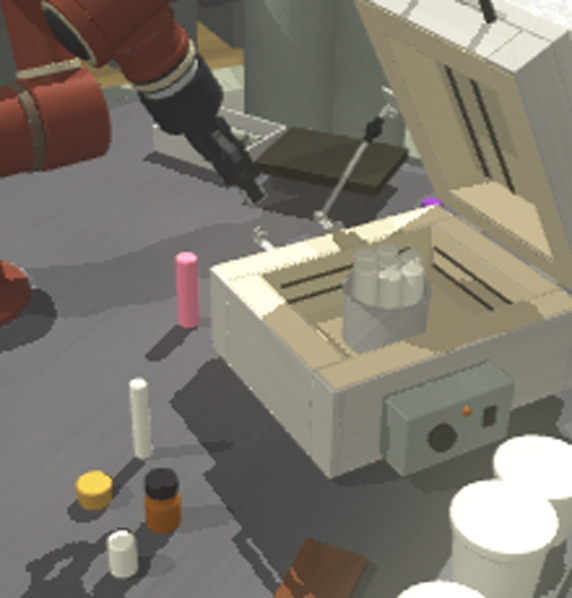

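View pics/s44c.png

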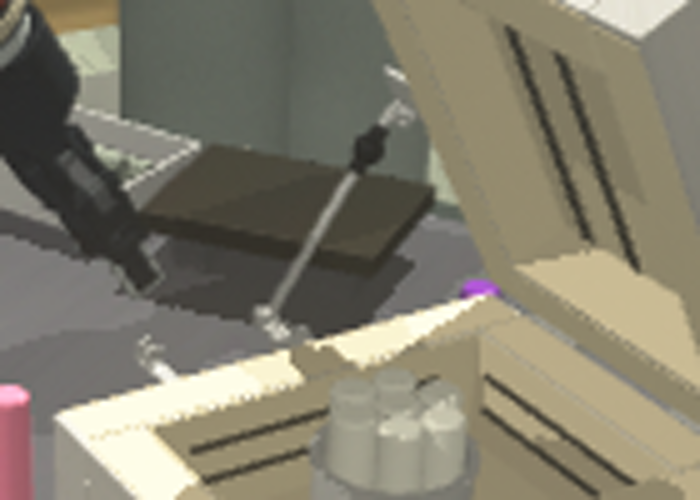

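View pics/t44.png

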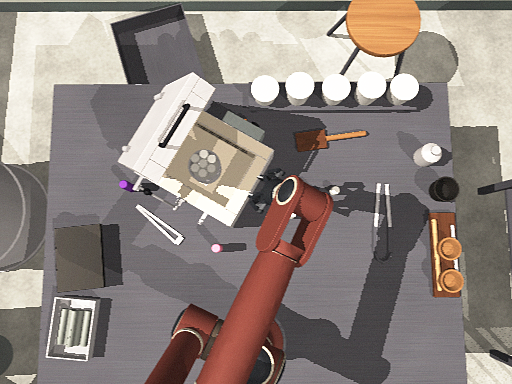

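```bash
python3 -c "
from plant import manip
manip.job_done(); print(manip.state()['time'])"
```

```text
the job is handed in; nothing more can be done
the job is handed in; nothing more can be done
```

The prop rod is home in the lid's hook, and all seven thick rods stand in the pot, one in the middle and six round it. I handed the job in at about 44 s on the robot's clock.

**Prop rod:** The ball grip slid out of the fingers on three tries, each time partway up. I then pushed the rod the rest of the way with the closed fingertips until it met its end stop. The last push read about 62 N at the wrist. That is under the 120 N wrist limit, but above the 40 N set for the arm or the gripper's body. I take it as fingertip contact only. The final pictures put the ball within about a pixel of where it should be at 125° (2.18 rad), with the rod's tip in the hook.

**Rods:** The first rod was lowered almost to the pot floor before release. The other three were let go with about 18 mm left to drop, because the fingers would have touched the neighbouring rods any lower. The last wrist and scene pictures show all seven upright with level tops.

**Everything else:** In the final scene view the thin rod, offcut, jar, wax cake, paddle and pink rod stand as they did. In the top view the jacks, tweezers and purple look-alike also look unmoved. I saw no sign of touching the lid, apart from the prop rod's tip resting in its hook. The gripper was clear and touching nothing when I handed in.

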